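# Demould and sort the resin casts

## Task

Demould the casts on the bench: stand each filled mould in the ejector's nest, push the lever fully over so that the loose base rises through the ring, then take the cast from above and bring the lever back before the next mould. Feel each cast's weight: the heavy ones, with steel inside, go upright in the blue tray, the light ones of plain resin upright in the yellow tray, and all the rings, also one that was empty from the start, upright in the steel tray. Finish with the lever fully back, and do not disturb the brown bottle, the glass dish or the white jar.

Things in the scene. Friction and masses are not known exactly. Their poses are not given: they have to be found in the camera images.
- ring1_c (a point): Mould ring 1: bright aluminium tube, 60 mm outside diameter, 50 mm inside, 45 mm tall, open at both ends, with a 5 mm thick inner lip at its foot that leaves a 34 mm hole. Weighs 120 g. The point is its centre, 22.5 mm above its foot; z is its axis, up. Holds cast 1, or is already empty if that cast is absent.
- block1_c (a point): Cast 1: loose white base disc (47 mm diameter, 5 mm) with a red-brown resin block (45 mm diameter, 33 mm) fixed on it. Starts loose in ring 1 on the lip, top 2 mm below the rim, out of the fingers' reach. Casts look alike: plain resin weighs 75 to 110 g, one with steel inside 340 to 480 g, told only by lifting. The point is its centre, 19 mm above its underside; z up.
- ring2_c (a point): Mould ring 2: bright aluminium tube, 60 mm outside diameter, 50 mm inside, 45 mm tall, open at both ends, with a 5 mm thick inner lip at its foot that leaves a 34 mm hole. Weighs 120 g. The point is its centre, 22.5 mm above its foot; z is its axis, up. Holds cast 2, or is already empty if that cast is absent.
- block2_c (a point): Cast 2: loose white base disc (47 mm diameter, 5 mm) with a red-brown resin block (45 mm diameter, 33 mm) fixed on it. Starts loose in ring 2 on the lip, top 2 mm below the rim, out of the fingers' reach. Casts look alike: plain resin weighs 75 to 110 g, one with steel inside 340 to 480 g, told only by lifting. The point is its centre, 19 mm above its underside; z up.
- ring3_c (a point): Mould ring 3: bright aluminium tube, 60 mm outside diameter, 50 mm inside, 45 mm tall, open at both ends, with a 5 mm thick inner lip at its foot that leaves a 34 mm hole. Weighs 120 g. The point is its centre, 22.5 mm above its foot; z is its axis, up. Holds cast 3, or is already empty if that cast is absent.
- block3_c (a point): Cast 3: loose white base disc (47 mm diameter, 5 mm) with a red-brown resin block (45 mm diameter, 33 mm) fixed on it. Starts loose in ring 3 on the lip, top 2 mm below the rim, out of the fingers' reach. Casts look alike: plain resin weighs 75 to 110 g, one with steel inside 340 to 480 g, told only by lifting. The point is its centre, 19 mm above its underside; z up.
- ejector: Bench ejector stand, fixed: grey block 105 x 105 mm, 50 mm tall, nest on top; lever bracket and lever on its +x side. Origin at the bench under the centre of the nest; x points from the nest to the lever, z up.
- nest (a point): Centre of the nest on the stand's top, 50 mm above the bench, axes as the stand's: 68 x 68 mm square in a 7 mm high frame (84 mm over all) where a mould stands with 4 mm free each side. In its middle a brass plunger, 26 mm diameter, level with the face when the lever is back; it rises 36 mm with the lever fully over and lifts base and cast, which then stands 28 mm above the rim.
- lever (a joint): Ejector lever, rad: 0 = back, leaning 34 degrees to the stand's +y (plunger down); 1.2 = fully over at its stop, leaning 34 degrees to the stand's -y (plunger up 36 mm; 30 mm per rad). It stays where it is left; pushing it sideways takes 3 to 8 N near the knob and the force rises at its stops.
- lever_pivot (a point): Lever's pivot, 120 mm in the stand's +x from the nest's centre, 40 mm above the bench; the lever swings about the stand's x axis.
- lever_knob (a point): Centre of the red ball knob (28 mm diameter) at the lever's end, 95 mm from the pivot on a 12 mm diameter steel rod.
- tray_blue: Blue tray for casts that hold steel, fixed, 100 mm (its x) x 150 mm (its y), 16 mm tall, walls and floor 4 mm. Origin under its centre. There is room for two casts side by side along its y.
- tray_yellow: Yellow tray for plain resin casts, fixed, same size as the blue one. Origin under its centre. There is room for two casts side by side along its y. Blue and yellow may stand either way round.
- tray_rings: Steel tray for emptied rings, fixed, 250 mm (its x) x 125 mm (its y), 16 mm tall, walls and floor 4 mm. Origin under its centre; room for three rings in a row along its x.
- amber: Bystander: brown bottle, 76 mm diameter, 160 mm tall. Origin at the centre of its foot.
- dish: Bystander: shallow glass dish, 90 mm across, 16 mm tall. Origin at the centre of its foot.
- jar: Bystander: white jar with blue lid, 64 mm diameter, 75 mm tall. Origin at the centre of its foot.

How it is judged:
By the outcome, as a careful person would: the job done as asked, in the order asked, and still so for the second after the job is handed in, with the robot touching nothing.
Of block1, block2, block3 only 2 to 3 are there at a start; the rules pass over those that are not, and their reading is None.
At some moment in a run one of ring1, ring2, ring3 may be knocked a few centimetres aside while the robot is not near it.
It also fails if it takes over 210 s, if anything falls off the work surface, if the arm or the gripper's body presses on something with over 40 N, if the wrist force passes 120 N, or if a joint passes its speed limit or range.

## Robot

A 7-joint arm with a two-finger parallel gripper is mounted at the origin on the work surface. World frame = base frame: x ahead of the robot, y to its left, z up, the work surface at z = 0. Lengths are in m, angles in rad, forces in N, time in s.
With the tool pointing down it reaches from about 0.4 to 0.85 m from the base axis. Payload 10.4 kg.
Tool frame: the origin (TCP) lies at the very end of the fingers, on their centre line; the grasp point (between the pads) lies 19 mm behind it; z points along the fingers, y is the direction in which the jaws open and shut (so a half turn about z gives the same grasp; the last joint's range is limited). The gripper opens to 87 mm and grips with 3 to 60 N. Pads are 19 mm wide; open, the fingers measure 117 mm over their backs; the gripper's body (75 mm by 190 mm) begins 51 mm behind the grasp point.
Start: joints at [-1.303, 0.332, -0.065, 1.46, 0.022, 1.35, -0.088], TCP at [0.179, 0.599, 0.223] pointing down, gripper open.
Joint ranges: [-2.6, 2.6], [-0.5, 2.12], [-1.47, 1.34], [0.16, 2.42], [-1.27, 4.41], [0.06, 2.06], [-2.6, 2.6]. Speed limits (rad/s): [2.22, 2.22, 2.79, 2.79, 3.14, 3.14, 3.14].

## Interface

Orientations are given as a unit quaternion [x, y, z, w].
In Python, from bench import read_state, camera, close_job gives the robot as it stands.
- The arm moves only by the shell command python3 -m inch 'ROWS' [OPENING] [FORCE]. ROWS is JSON, a list of rows, each a list of 6 numbers: the shift along the tool's x, y, z as a fraction of full scale, then the turn, a rotation vector about the tool's x, y, z as a fraction of full scale. In form: [[tx, ty, tz, ax, ay, az], ...]. A call has 1 to 5 rows; each row shifts and turns the commanded pose from where the row before left it, along the tool's axes as they then stand; what a row does not reach is not made up. Full scale, the value 1, is 0.04 m for a shift and 120 degrees for a turn. A row lasts 1/8 s, in which the tool goes at most 62.5 mm and 10.7 degrees, less where a joint would pass 70% of its speed; a pose out of reach is approached as far as the arm can. A call with a number of a shift or a turn outside -1 to 1 is refused whole. A call with a gripper value outside its range is refused whole. OPENING is the opening, from -1 (shut) to 1 (fully open), so that 0 is half open, set as the call begins (- or left out, the last holds). The fingers move at their own pace and stop on an object; FORCE is the grip in N (left out, the last holds). Time passes only in rows, so rows that do not move let the fingers close. It gives the time, the measured TCP pose, the force and the opening at its end, in the units of the state.
- read_state(): the state, without advancing time (a new reading comes with each control period).
- camera(name): name is "scene" or "top" or "wrist"; returns a dict with "img" (384x512x3 uint8, red, green, blue), "depth" (384x512 float32, m along the optical axis (not along the pixel's ray), 0 where there is no reading), "fx", "fy", "cx", "cy" (pixels), "k1" (the pictures are not rectified: a ray, as slopes to the right and down, at radius r is drawn at 1 + k1 r^2 times it, then the intrinsics apply), "position" and "orientation" of the camera in the world; the wrist camera has in their place "tool_from_camera" (4x4, takes a point from camera to tool coordinates, whose origin is the TCP and whose axes are the flange's). Camera axes: x right, y down, z forward; pixel columns grow to the right and rows downward; lengths in m; the calibration is good to about 2 mm. A picture is of the moment at which its call begins: read the wrist's pose just before it.
- close_job(): hands the job in, once; it reports no verdict.
The state is a dict: "time": time; "joint_positions": joint angles; "joint_vel": joint speeds; "joint_torque": joint torques, N m; "ee_pos": TCP position; "eef_rot": TCP orientation; "ft_force": force on the tool from outside, world axes, zero at the start; "torque": the same for the moment, N m; "width": finger opening in m.
Only numpy, scipy, OpenCV 4.12 (cv2) and the standard library are available. Lean on these libraries where they do the work, as an engineer would, in place of code of your own. Each camera call takes 0.05 s, during which the arm holds its last target.

## Working session

There is one attempt and no reset: what is moved stays moved. The work goes in short steps, Python scripts to look and compute and a shell command to move; the robot and the scene stay as the last step left them, time stands still between calls to the robot, and variables do not carry over. Pictures are saved under pics/ and viewed, and the job is handed in when it is done.

```bash
ls -la; mkdir -p pics; python3 - <<'E'
from bench import read_state,camera
import cv2
print(read_state())
for n in ["scene","top","wrist"]:
    c=camera(n); cv2.imwrite(f"pics/{n}0.png",c["img"][:,:,::-1])
    print(n,{k:v for k,v in c.items() if k not in("img","depth")})
E
```

```text
total 12
drwxr-xr-x  3 agent agent 4096 Dec  7 02:38 .
drwxr-xr-x 23 root  root  4096 Dec  7 02:38 ..
drwxr-xr-x  2 agent agent 4096 Dec  7 02:38 pics
{'time': 0.0, 'joint_positions': array([-1.3026051 ,  0.33288213, -0.06469684,  1.46094172,  0.02158559,
        1.34988834, -0.08848809]), 'joint_vel': array([-0.00063995, -0.00072858, -0.0024682 , -0.00135581,  0.0017717 ,
       -0.0019726 ,  0.00098617]), 'joint_torque': array([ 1.90905416e-05, -6.23269272e+01,  2.43314670e-02, -3.89875460e+01,
       -6.13906025e-02,  4.00910480e-02,  1.49965249e-04]), 'ee_pos': array([0.17908607, 0.59839092, 0.22174733]), 'eef_rot': array([ 1.44870607e-01,  9.89450352e-01, -7.08168800e-04, -7.71411249e-05]), 'ft_force': array([-0.07051102,  0.29204834,  0.80493301]), 'torque': array([-0.03241942, -0.00430458,  0.01418564]), 'width': 0.08703374831224486}
scene {'fx': 490.6294823210155, 'fy': 490.6294823210155, 'cx': 265.5365840905658, 'cy': 192.2203231466885, 'k1': -0.04705644682861045, 'position': array([ 1.33595789, -0.63568129,  0.75624951]), 'orientation': array([ 0.79899296,  0.37744403, -0.19983122, -0.42333644])}
top {'fx': 458.6888931844775, 'fy': 458.6888931844775, 'cx': 250.17096676764783, 'cy': 195.6582337824687, 'k1': 0.05235947636548828, 'position': array([ 4.69773079e-01, -8.47688434e-04,  1.26683291e+00]), 'orientation': array([-0.70282099,  0.71031139, -0.03148295,  0.02256554])}
wrist {'fx': 264.3393740433769, 'fy': 264.3393740433769, 'cx': 258.2349243606225, 'cy': 191.90934547672123, 'k1': 0.01689029816808824, 'tool_from_camera': array([[-6.75266790e-04, -9.54781029e-01, -2.97309150e-01,
         8.15781207e-02],
       [ 9.99999770e-01, -6.28213692e-04, -2.53810284e-04,
        -6.51462620e-04],
       [ 5.55595659e-05, -2.97309253e-01,  9.54781234e-01,
        -1.61418399e-01],
       [ 0.00000000e+00,  0.00000000e+00,  0.00000000e+00,
         1.00000000e+00]])}
```

View pics/top0.png

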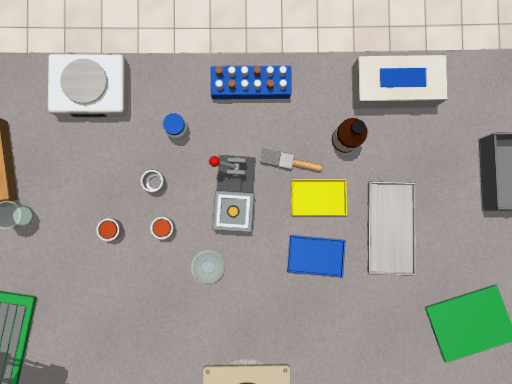

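View pics/scene0.png

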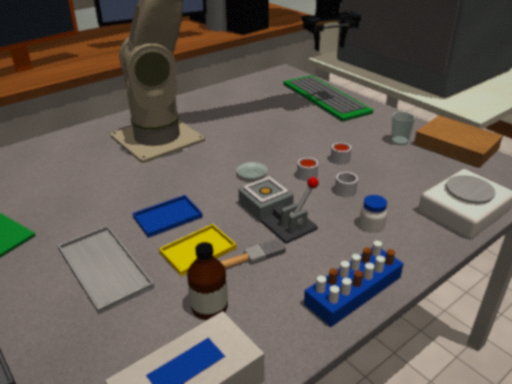

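View pics/wrist0.png

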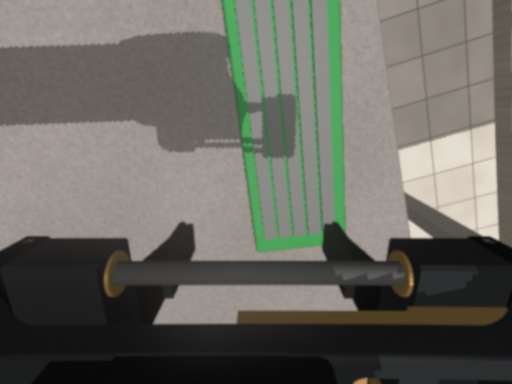

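```bash
cat > h.py <<'E'
import numpy as np, cv2
from scipy.spatial.transform import Rotation as R
from bench import read_state,camera
def cam(n):
    s=read_state(); c=camera(n)
    if n=="wrist":
        T=np.eye(4);T[:3,:3]=R.from_quat(s["eef_rot"]).as_matrix();T[:3,3]=s["ee_pos"]
        M=T@c["tool_from_camera"]; c["Rm"]=M[:3,:3]; c["p"]=M[:3,3]
    else:
        c["Rm"]=R.from_quat(c["orientation"]).as_matrix(); c["p"]=np.array(c["position"])
    return c
def slope(c,u,v):
    xd=np.array([(u-c["cx"])/c["fx"],(v-c["cy"])/c["fy"]]); x=xd.copy()
    for _ in range(20): x=xd/(1+c["k1"]*(x@x))
    return np.array([x[0],x[1],1.])
def onz(c,u,v,z):
    d=c["Rm"]@slope(c,u,v); t=(z-c["p"][2])/d[2]; return c["p"]+t*d
def bydepth(c,u,v):
    return c["p"]+c["Rm"]@slope(c,u,v)*float(c["depth"][int(round(v)),int(round(u))])
def proj(c,P):
    q=c["Rm"].T@(np.array(P)-c["p"]); s=q[:2]/q[2]; s=s*(1+c["k1"]*(s@s))
    return s*np.array([c["fx"],c["fy"]])+np.array([c["cx"],c["cy"]])
def shot(n,f,crop=None,k=1):
    c=cam(n); im=c["img"][:,:,::-1]
    if crop: x0,y0,x1,y1=crop; im=im[y0:y1,x0:x1]
    im=cv2.resize(np.ascontiguousarray(im),None,fx=k,fy=k,interpolation=cv2.INTER_CUBIC); cv2.imwrite(f"pics/{f}.png",im); return c
def state():
    s=read_state(); a=R.from_quat(s["eef_rot"])
    m=a.as_matrix(); yaw=np.degrees(np.arctan2(m[1,1],m[0,1]))
    print("t %.2f"%s["time"],"pos",s["ee_pos"].round(4),"toolz",m[:,2].round(3),"tooly yaw %.1f"%yaw,"F",s["ft_force"].round(2),"w %.4f"%s["width"])
    return s
def todo(p,yaw=None):
    """row-units total needed from current pose to p (world) with tool down, tool y at yaw deg"""
    s=state(); m=R.from_quat(s["eef_rot"]).as_matrix()
    d=m.T@(np.array(p)-s["ee_pos"]); print("tool shift units",(d/0.04).round(3))
    if yaw is not None:
        y=np.array([np.cos(np.radians(yaw)),np.sin(np.radians(yaw)),0]);z=np.array([0,0,-1.]);x=np.cross(y,z)
        g=np.column_stack([x,y,z]); rv=R.from_matrix(m.T@g).as_rotvec(); print("turn units",(np.degrees(rv)/120).round(4),"deg",np.degrees(rv).round(1))
E
python3 - <<'E'
from h import *
c=shot("top","top1",(90,140,350,290),3)
for nm,u,v,z in [("ringE",152,181,.045),("ringA",108,230,.045),("ringB",162,228,.045),("nest",233,211.5,.05),("knob",214,161,.119),("yel",319,198,.016),("blue",316,256,.016),("steel",391,228,.016),("dish",208,267,.016),("jar",174,124,.075)]:
    print(nm,onz(c,u,v,z).round(4),bydepth(c,u,v).round(4))
E
```

```text
ringE [0.6051 0.2444 0.045 ] [ 0.6105  0.2542 -0.0038]
ringA [0.4764 0.3585 0.045 ] [0.4764 0.3581 0.0465]
ringB [0.4799 0.2174 0.045 ] [0.4799 0.2176 0.0438]
nest [0.5212 0.0293 0.05  ] [0.5211 0.0292 0.0541]
knob [0.6462 0.0744 0.119 ] [0.6447 0.0738 0.1283]
yel [ 0.5572 -0.2054  0.016 ] [ 0.558  -0.2074  0.0038]
blue [ 0.3999 -0.1936  0.016 ] [ 0.3993 -0.1952  0.0053]
steel [ 0.4735 -0.3988  0.016 ] [ 0.4736 -0.4031  0.0026]
dish [0.3738 0.0986 0.016 ] [0.3729 0.0996 0.0042]
jar [0.7517 0.1815 0.075 ] [0.7522 0.1818 0.0729]
```

View pics/top1.png

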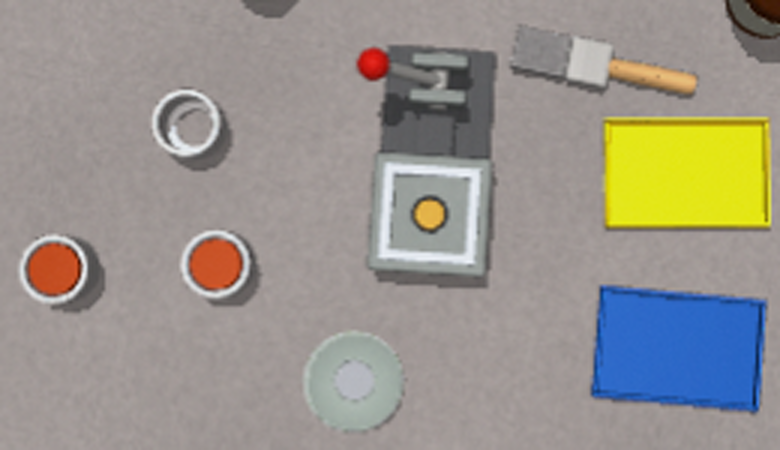

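```bash
python3 - <<'E'
from h import *
c=shot("top","nestz",(195,145,275,240),8)
shot("top","tray",(270,165,430,290),5)
E
```

```text
(no output)
```

View pics/nestz.png

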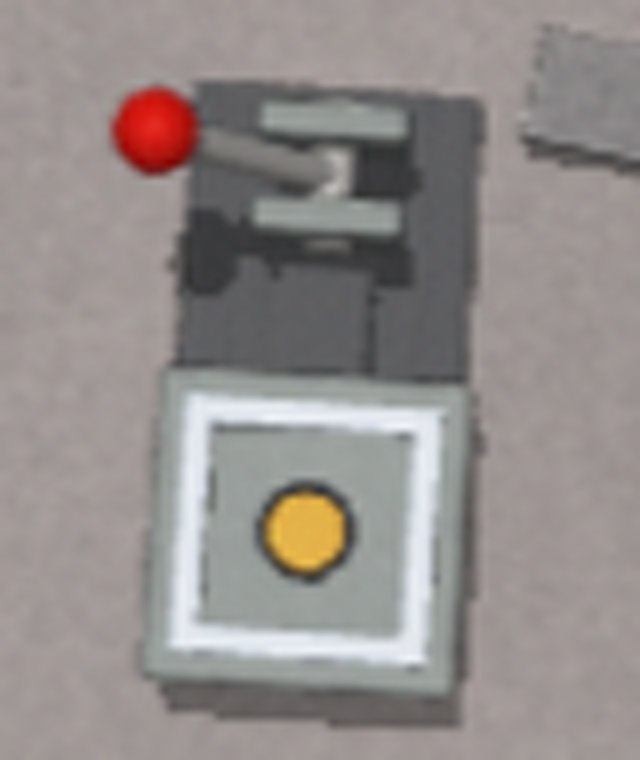

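View pics/tray.png

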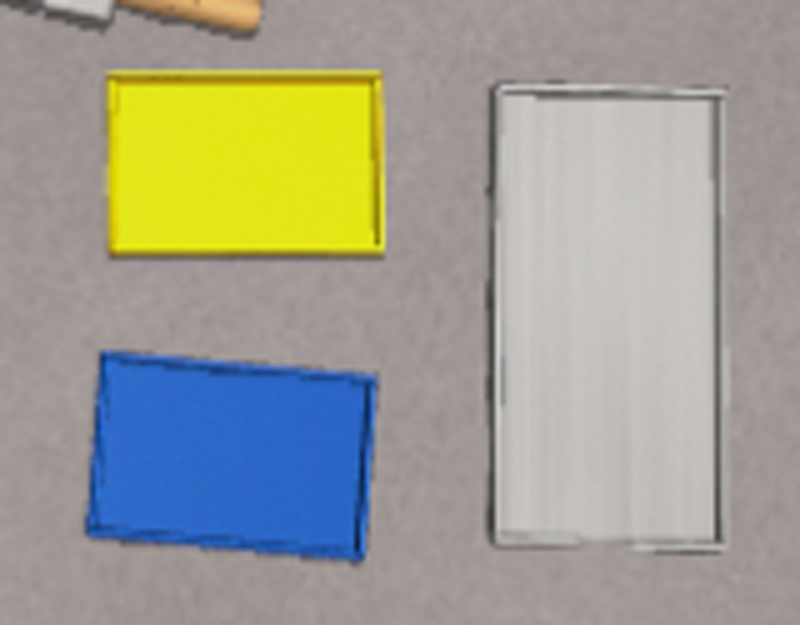

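```bash
python3 - <<'E'
from h import *
c=cam("top")
def f(L,k,o,z):
    P=[onz(c,(u+.5)/k-.5+o[0],(v+.5)/k-.5+o[1],z)[:2] for u,v in L]; return np.array(P)
def rep(n,P):
    l=[np.linalg.norm(P[i]-P[(i+1)%4]) for i in range(4)]
    top=P[1]-P[0]; bot=P[2]-P[3]; lt=P[0]-P[3]; rt=P[1]-P[2]
    y1=np.degrees(np.arctan2(-(lt+rt)[1],-(lt+rt)[0])); 
    a=lt+rt; print(n,P.mean(0).round(4),"sides",np.round(l,3),"yaw",np.degrees(np.arctan2(a[1],a[0])).round(2), np.degrees(np.arctan2(*( -(top+bot))[::1]))  .round(2))
rep("nest",f([(188,392),(448,410),(425,665),(166,648)],8,(195,145),.057))
print("plunger",f([(306,530)],8,(195,145),.05),"knob",f([(156,130)],8,(195,145),.119))
rep("yel",f([(108,72),(382,72),(384,255),(110,256)],5,(270,165),.016))
rep("blue",f([(101,352),(377,376),(361,561),(87,535)],5,(270,165),.016))
rep("steel",f([(494,85),(725,90),(723,547),(492,545)],5,(270,165),.016))
for n,u,v in [("E",186,122),("A",54.5,269),("B",216,264)]: print(n,f([(u,v)],3,(90,140),.045))
E
```

```text
nest [0.5233 0.0293] sides [0.086 0.084 0.085 0.085] yaw -5.49 4.47
plunger [[0.52306396 0.02976941]] knob [[0.64663677 0.07422157]]
yel [ 0.5591 -0.2048] sides [0.15  0.1   0.149 0.101] yaw -0.67 0.48
blue [ 0.4006 -0.1932] sides [0.15  0.1   0.148 0.099] yaw -6.07 5.72
steel [ 0.4747 -0.3993] sides [0.126 0.247 0.124 0.249] yaw -2.35 1.38
E [[0.6069118  0.24528316]]
A [[0.47816671 0.3589921 ]]
B [[0.48074186 0.21830203]]
```

```bash
python3 - <<'E'
from h import *
todo([0.4807,0.2183,0.2],90)
E
cat > go.py <<'E'
import sys
from h import *
todo([float(a) for a in sys.argv[1:4]], float(sys.argv[4]) if len(sys.argv)>4 else None)
E
```

```text
t 0.35 pos [0.1792 0.5987 0.2224] toolz [-0. -0. -1.] tooly yaw 73.3 F [-0.15 -0.55 -0.05] w 0.0871
tool shift units [-9.948 -6.949  0.562]
turn units [-1.000e-04 -0.000e+00 -1.389e-01] deg [ -0.   -0.  -16.7]
```

```bash
python3 -m inch '[[0,0,0,0,0,-0.0695],[0,0,0,0,0,-0.0695],[-0.9,-1,0,0,0,0],[-0.9,-1,0,0,0,0],[-0.9,-1,0,0,0,0]]'; python3 go.py 0.4807 0.2183 0.2 90
```

```text
time: 0.98
ee_pos: [0.2883, 0.4775, 0.2226]
eef_rot: [-0.0, 1.0, 0.0, 0.0]
ft_force: [1.6, 0.4, 0.2]
width: 0.0875
t 0.97 pos [0.2883 0.4775 0.2226] toolz [ 0.  0. -1.] tooly yaw 90.0 F [1.62 0.36 0.17] w 0.0875
tool shift units [-4.808 -6.482  0.564]
turn units [0.0002 0.0001 0.0002] deg [0. 0. 0.]
```

```bash
python3 -m inch '[[-0.95,-1,0,0,0,0],[-0.95,-1,0,0,0,0],[-0.95,-1,0,0,0,0],[-0.95,-1,0,0,0,0],[-0.95,-1,0,0,0,0]]'; python3 -m inch '[[-0.06,-0.8,0,0,0,0],[0,-0.7,0,0,0,0],[0,0,0,0,0,0]]'; python3 - <<'E'
from h import *
c=shot("wrist","w1",None,1.5)
state()
for P in [(.4807,.2183,.045),(.4807,.2483,.045),(.4807,.1883,.045),(.5107,.2183,.045),(.4507,.2183,.045)]: print(((proj(c,P)+.5)*1.5-.5).round(1))
E
```

```text
time: 1.6
ee_pos: [0.4784, 0.2775, 0.2228]
eef_rot: [-0.0, 1.0, 0.0, 0.0]
ft_force: [0.5, 0.5, 0.1]
width: 0.0871
time: 1.98
ee_pos: [0.4802, 0.2167, 0.2229]
eef_rot: [0.002, 1.0, 0.0, 0.0]
ft_force: [-0.4, 0.6, 0.4]
width: 0.087
t 2.02 pos [0.4799 0.2184 0.2228] toolz [ 0.     0.001 -1.   ] tooly yaw 89.9 F [-0.18  1.03  0.95] w 0.0873
[390.4 262.6]
[424.5 262.4]
[356.2 262.7]
[390.4 295. ]
[390.3 228.4]
```

View pics/w1.png

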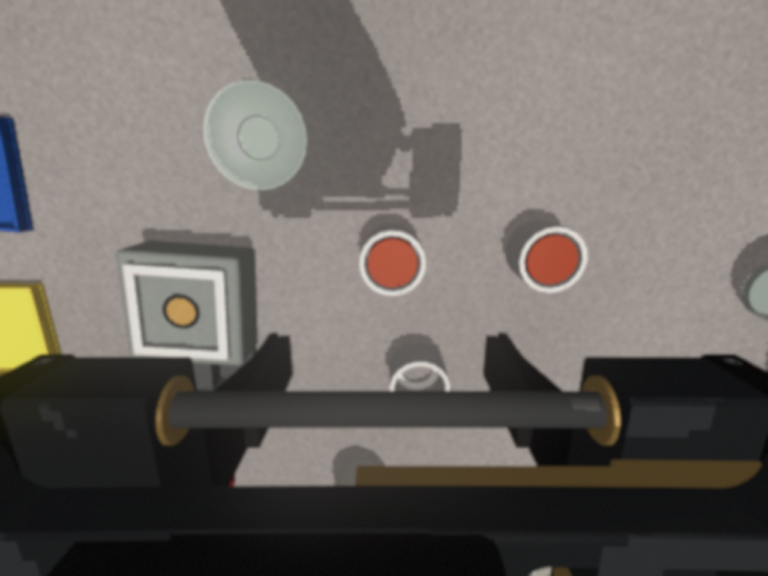

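```bash
python3 - <<'E'
from h import *
c=cam("wrist")
for u,v,z in [(181,311.5,.05),(392.5,262.5,.045),(553,259.5,.045)]: print(onz(c,(u+.5)/1.5-.5,(v+.5)/1.5-.5,z).round(4))
P=[onz(c,(u+.5)/1.5-.5,(v+.5)/1.5-.5,.057)[:2] for u,v in [(123,265),(224,270),(228,360),(133,355)]]
print(np.round(P,4),np.mean(P,0))
E
python3 go.py 0.481 0.2200 0.015 90
```

```text
[0.5237 0.0328 0.05  ]
[0.4802 0.222  0.045 ]
[0.4779 0.3623 0.045 ]
[[ 0.4792 -0.0052]
 [ 0.4836  0.0787]
 [ 0.5684  0.0719]
 [ 0.5629 -0.0128]] [0.52354024 0.03316576]
t 2.08 pos [0.4796 0.2194 0.2227] toolz [ 0.     0.001 -1.   ] tooly yaw 90.0 F [-0.69 -0.4   0.18] w 0.0870
tool shift units [-0.034  0.011  5.192]
turn units [0.0003 0.0001 0.0002] deg [0. 0. 0.]
```

```bash
python3 -m inch '[[-0.02,0.02,1,0,0,0],[0,0,1,0,0,0],[0,0,1,0,0,0],[0,0,1,0,0,0],[0,0,0.8,0,0,0]]' ; python3 -m inch '[[0,0,0.39,0,0,0],[0,0,0,0,0,0]]'; python3 -m inch '[[0,0,0,0,0,0],[0,0,0,0,0,0],[0,0,0,0,0,0],[0,0,0,0,0,0]]' -1 25;  python3 go.py 0.481 0.2200 0.015 90
```

```text
time: 2.7
ee_pos: [0.4797, 0.221, 0.0288]
eef_rot: [-0.001, 1.0, 0.0, -0.0]
ft_force: [0.6, 0.4, 0.6]
width: 0.0868
time: 2.95
ee_pos: [0.48, 0.2202, 0.0144]
eef_rot: [-0.001, 1.0, -0.0, -0.001]
ft_force: [0.4, 0.5, 0.0]
width: 0.0873
time: 3.45
ee_pos: [0.4808, 0.22, 0.0155]
eef_rot: [-0.0, 1.0, 0.0, 0.0]
ft_force: [-0.4, 0.2, 2.2]
width: 0.0585
t 3.45 pos [0.4808 0.22   0.0155] toolz [ 0.001  0.001 -1.   ] tooly yaw 90.0 F [-0.4   0.17  2.17] w 0.0585
tool shift units [-0.005 -0.001  0.011]
turn units [0.0004 0.0003 0.0002] deg [0. 0. 0.]
```

```bash
python3 -m inch '[[0,0,-0.6,0,0,0],[0,0,-1,0,0,0],[0,0,-1,0,0,0],[0,0,-0.4,0,0,0],[-0.2,-0.9,0,0,0,0]]' ; python3 -m inch '[[-0.3,-1,0,0,0,0],[-0.3,-1,0,0,0,0],[-0.27,-1,0,0,0,0],[0,-0.83,0,0,0,0],[0,0,0,0,0,0]]'; python3 -m inch '[[0,0,0,0,0,0],[0,0,0,0,0,0],[0,0,0,0,0,0]]';python3 - <<'E'
from h import *
c=shot("wrist","w2",None,1.5)
todo([.5235,.031,.135],90)
E
```

```text
time: 4.08
ee_pos: [0.488, 0.1863, 0.1351]
eef_rot: [-0.003, 1.0, 0.001, 0.0]
ft_force: [0.6, -0.3, -7.5]
width: 0.0586
time: 4.7
ee_pos: [0.5224, 0.0269, 0.1334]
eef_rot: [0.002, 1.0, -0.001, -0.001]
ft_force: [0.1, 0.6, -6.0]
width: 0.0587
time: 5.08
ee_pos: [0.5232, 0.0314, 0.1347]
eef_rot: [-0.001, 1.0, 0.0, -0.0]
ft_force: [-0.2, -0.5, -5.5]
width: 0.0588
t 5.12 pos [0.5233 0.0311 0.1348] toolz [-0.  0. -1.] tooly yaw 90.1 F [ 0.37  0.55 -5.35] w 0.0583
tool shift units [-0.005 -0.003 -0.005]
turn units [ 0.0001 -0.0001  0.0007] deg [ 0.  -0.   0.1]
```

View pics/w2.png

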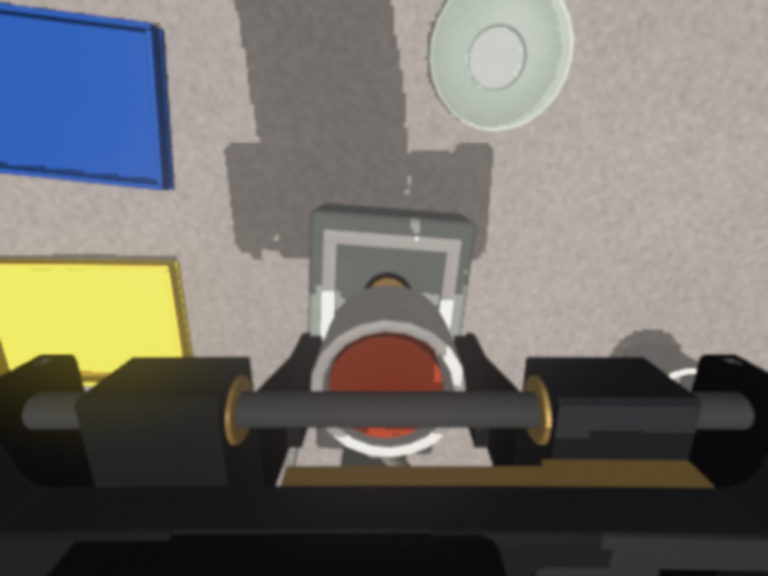

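```bash
python3 - <<'E'
from h import *
c=shot("wrist","w3",(200,125,325,260),6)
for P in [(.523,.031,.05),(.51,.031,.05)]: print(((proj(c,P)-[200,125]+.5)*6-.5).round(1))
E
```

```text
[356.1 432.2]
[356.3 355.6]
```

View pics/w3.png

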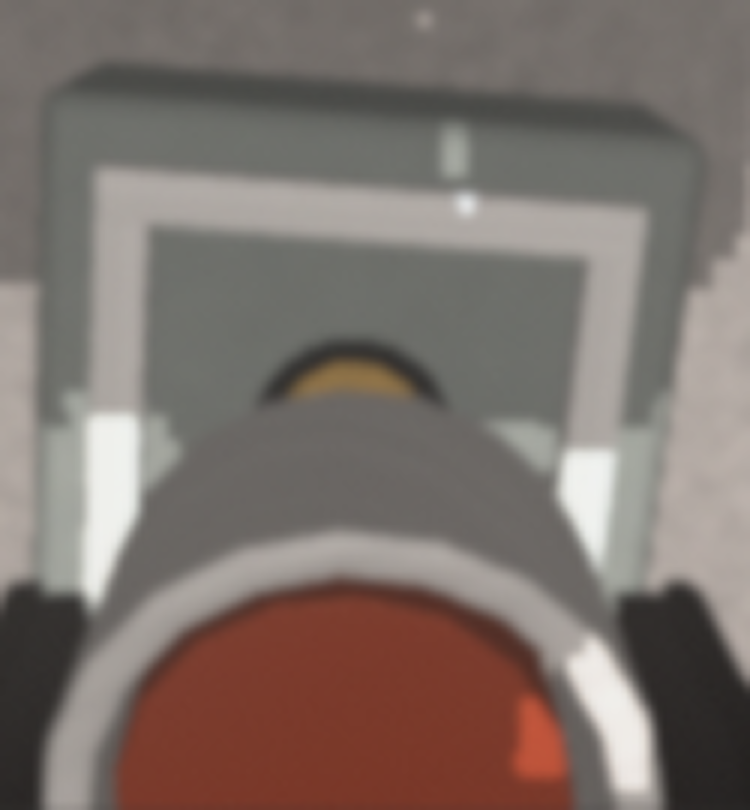

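```bash
python3 -m inch '[[0,-0.015,0.5,0,0,0],[0,0,0.5,0,0,0],[0,0,0.3,0,0,0],[0,0,0.3,0,0,0],[0,0,0,0,0,0]]' ;  python3 -m inch '[[0,0,0.08,0,0,0],[0,0,0.05,0,0,0],[0,0,0,0,0,0]]'; python3 go.py .5234 .0305 .0655 90
```

```text
time: 5.8
ee_pos: [0.5229, 0.0299, 0.0703]
eef_rot: [-0.0, 1.0, -0.0, -0.001]
ft_force: [0.7, -0.2, -6.1]
width: 0.0585
time: 6.18
ee_pos: [0.5234, 0.0299, 0.0658]
eef_rot: [-0.0, 1.0, 0.0, 0.0]
ft_force: [0.1, -0.2, -5.0]
width: 0.0585
t 6.17 pos [0.5234 0.0299 0.0658] toolz [ 0.  0. -1.] tooly yaw 90.0 F [ 0.07 -0.18 -4.96] w 0.0585
tool shift units [0.    0.014 0.008]
turn units [0.0001 0.0001 0.0001] deg [0. 0. 0.]
```

```bash
python3 -m inch '[[0,0,0.03,0,0,0],[0,0,0.02,0,0,0],[0,0,0,0,0,0]]'; python3 -m inch '[[0,0,0,0,0,0],[0,0,0,0,0,0],[0,0,0,0,0,0]]' 0.9; python3 -m inch '[[0,0,-0.6,0,0,0],[0,0,-1,0,0,0],[0,0,-1,0,0,0],[0,0,-0.5,0,0,0],[0,0,0,0,0,0]]'; python3 - <<'E'
from h import *
c=shot("wrist","w4",(150,125,370,300),3.5)
state()
shot("scene","s4",(200,130,380,270),4)
E
```

```text
time: 6.55
ee_pos: [0.5236, 0.03, 0.0655]
eef_rot: [-0.0, 1.0, 0.0, 0.0]
ft_force: [-8.8, -0.9, 15.3]
width: 0.0584
time: 6.92
ee_pos: [0.5237, 0.0299, 0.0639]
eef_rot: [-0.0, 1.0, 0.0, 0.0]
ft_force: [-0.4, -0.2, 0.4]
width: 0.0788
time: 7.55
ee_pos: [0.5243, 0.03, 0.1891]
eef_rot: [-0.0, 1.0, 0.0, 0.001]
ft_force: [0.2, -0.5, -0.9]
width: 0.0831
t 7.60 pos [0.5236 0.03   0.1877] toolz [ 0.001  0.    -1.   ] tooly yaw 90.0 F [ 1.12  0.39 -0.09] w 0.0826
```

View pics/w4.png

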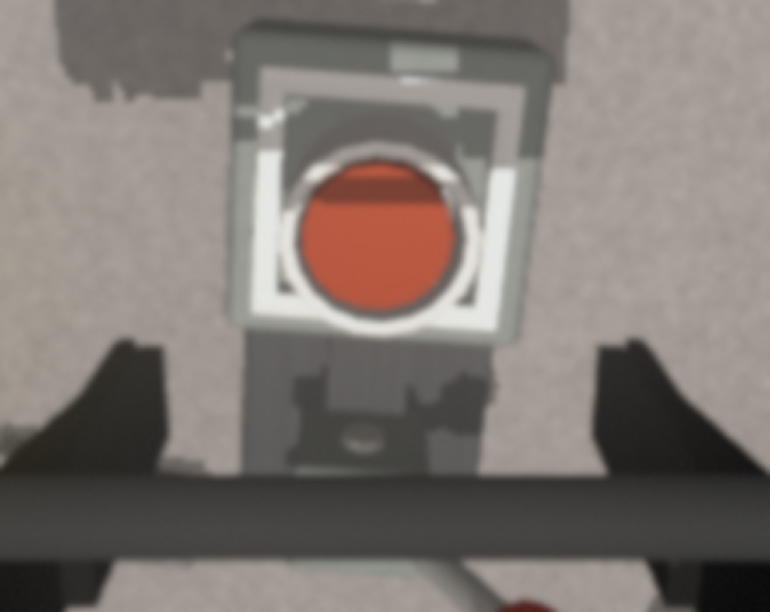

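View pics/s4.png

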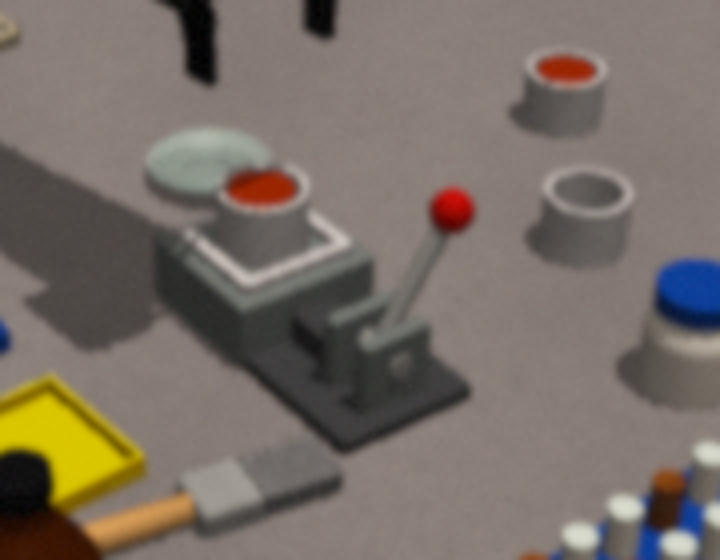

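```bash
python3 -m inch '[[-0.8,0.3,0,0,0,0],[-0.8,0.3,0,0,0,0],[-0.8,0.3,0,0,0,0],[-0.685,0.19,0,0,0,0],[0,0,0,0,0,0]]' 0.06; python3 - <<'E'
from h import *
c=shot("wrist","w5",(130,125,390,345),3)
todo([.647,.073,.108],90)
for P in [(.647,.073,.119)]: print(((proj(c,P)-[130,125]+.5)*3-.5).round(1))
E
```

```text
time: 8.28
ee_pos: [0.647, 0.0741, 0.1851]
eef_rot: [-0.001, 1.0, -0.001, -0.001]
ft_force: [-0.4, -0.3, 0.4]
width: 0.0474
t 8.32 pos [0.6463 0.0734 0.1856] toolz [-0.003 -0.001 -1.   ] tooly yaw 90.0 F [-0.21  0.28 -0.49] w 0.0471
tool shift units [-0.024 -0.008  1.94 ]
turn units [-0.0005 -0.0014  0.0002] deg [-0.1 -0.2  0. ]
[385.  236.5]
```

View pics/w5.png

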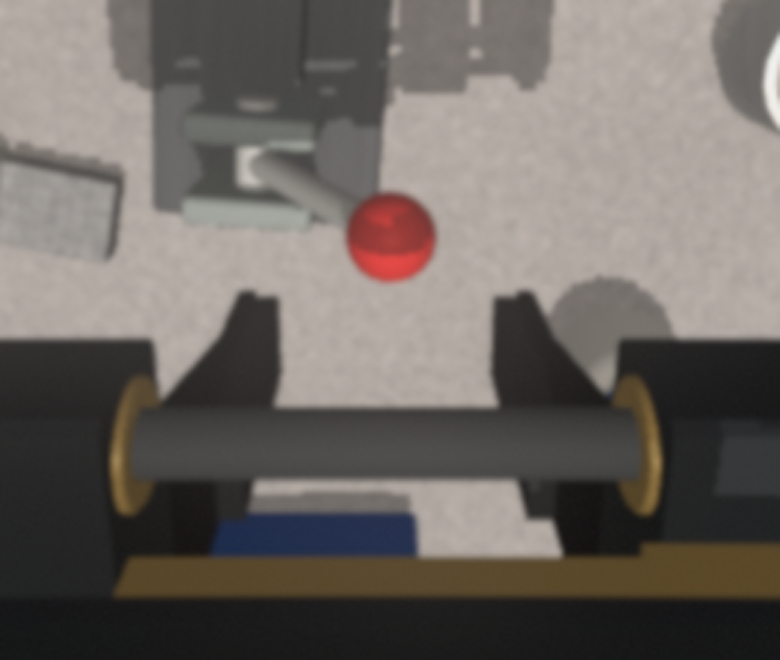

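```bash
python3 -m inch '[[-0.02,0.04,0.8,0,0,0],[0,0,0.8,0,0,0],[0,0,0.3,0,0,0],[0,0,0,0,0,0]]'; python3 -m inch '[[0.02,-0.3,0,0,0,0],[0.02,-0.3,0,0,0,0],[0.02,-0.3,0,0,0,0],[0.02,-0.3,0,0,0,0],[0.02,-0.3,0,0,0,0]]';python3 -m inch '[[0.02,-0.3,0,0,0,0],[0.02,-0.3,0,0,0,0],[0.02,-0.3,0,0,0,0],[0.02,-0.1,0,0,0,0],[0.02,-0.1,0,0,0,0]]'
```

```text
time: 8.82
ee_pos: [0.6468, 0.0748, 0.1114]
eef_rot: [0.0, 1.0, -0.0, -0.001]
ft_force: [0.7, -0.3, 0.8]
width: 0.0461
time: 9.45
ee_pos: [0.6449, 0.0163, 0.1143]
eef_rot: [-0.001, 1.0, 0.002, 0.002]
ft_force: [-0.0, 5.6, 4.6]
width: 0.0462
time: 10.07
ee_pos: [0.6398, -0.0281, 0.112]
eef_rot: [-0.0, 1.0, 0.001, 0.0]
ft_force: [1.5, 6.6, -4.6]
width: 0.0458
```

```bash
python3 -m inch '[[0.02,-0.12,0,0,0,0],[0.01,-0.12,0,0,0,0],[0,0,0,0,0,0]]'; python3 -m inch '[[0,-0.12,0,0,0,0],[0,-0.06,0,0,0,0],[0,0,0,0,0,0]]'
```

```text
time: 10.45
ee_pos: [0.638, -0.0377, 0.1115]
eef_rot: [-0.0, 1.0, 0.001, -0.0]
ft_force: [-0.3, 5.0, -3.7]
width: 0.0462
time: 10.82
ee_pos: [0.6379, -0.0414, 0.1112]
eef_rot: [-0.002, 1.0, 0.002, -0.001]
ft_force: [-0.5, 12.6, -5.4]
width: 0.0467
```

```bash
python3 -m inch '[[0,-0.08,0,0,0,0],[0,0,0,0,0,0],[0,0,0,0,0,0]]'; python3 - <<'E'
from h import *
state()
shot("scene","s6",(200,130,380,270),4)
E
```

```text
time: 11.2
ee_pos: [0.638, -0.0416, 0.1111]
eef_rot: [-0.003, 1.0, 0.004, -0.001]
ft_force: [-1.1, 21.2, -4.0]
width: 0.0464
t 11.20 pos [ 0.638  -0.0416  0.1111] toolz [-0.002  0.008 -1.   ] tooly yaw 90.4 F [-1.13 21.16 -4.04] w 0.0464
```

View pics/s6.png

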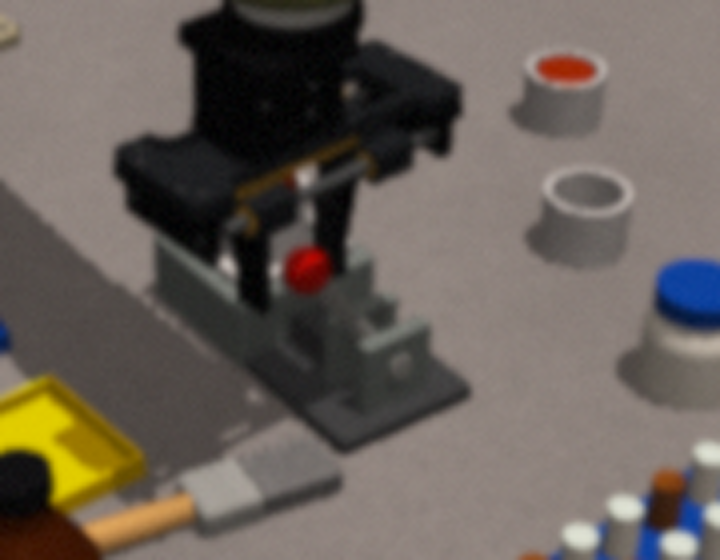

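```bash
python3 -m inch '[[0,0.2,0,0,0,0],[0,0.14,0,0,0,0],[0,0,-0.8,0,0,0],[0,0,-1,0,0,0],[0,0,-0.7,0,0,0]]';python3 -m inch '[[0.8,0.3,0,0,0,0],[0.8,0.3,0,0,0,0],[0.6,0.3,0,0,0,0],[0,0,0,0,0,0]]' 0.75; python3 - <<'E'
from h import *
c=shot("wrist","w7",(130,125,390,345),3)
shot("scene","s7",(200,130,380,270),4)
shot("top","t7",(90,140,280,290),4)
todo([.5234,.0305,.101],90)
E
```

```text
time: 11.88
ee_pos: [0.6388, -0.0368, 0.2142]
eef_rot: [0.001, 1.0, -0.001, 0.001]
ft_force: [-0.3, 0.2, -0.6]
width: 0.0462
time: 12.38
ee_pos: [0.5496, 0.0006, 0.2125]
eef_rot: [-0.0, 1.0, 0.0, 0.001]
ft_force: [-0.3, -0.6, 0.7]
width: 0.0736
t 12.53 pos [ 5.511e-01 -3.000e-04  2.121e-01] toolz [ 0.001 -0.    -1.   ] tooly yaw 90.0 F [ 0.16 -0.31 -0.06] w 0.0757
tool shift units [0.695 0.771 2.776]
turn units [-0.0002  0.0004 -0.0004] deg [-0.   0.1 -0. ]
```

View pics/w7.png

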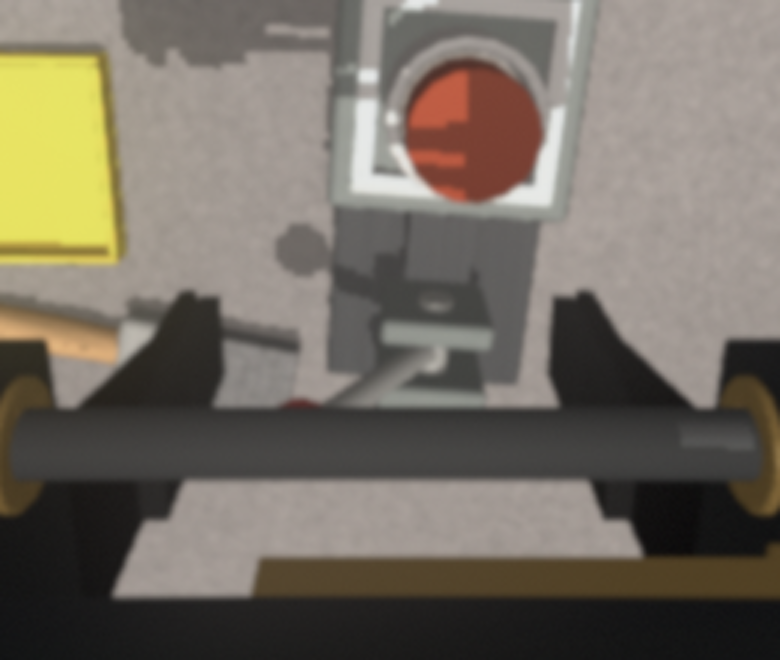

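View pics/s7.png

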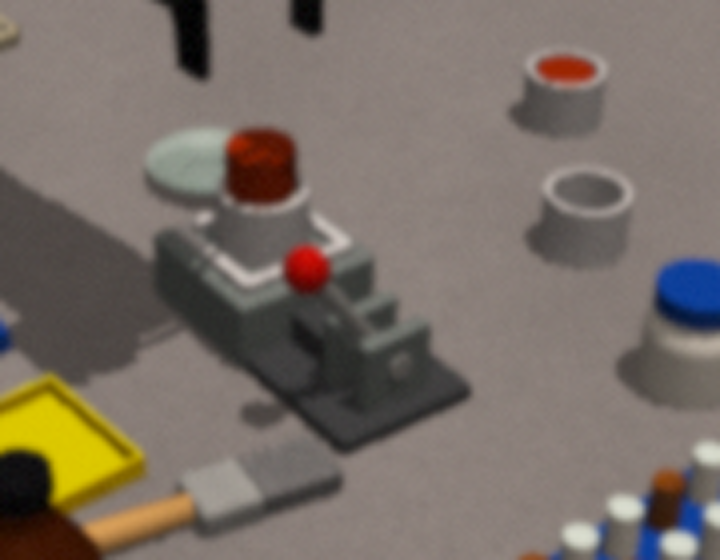

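```bash
python3 - <<'E'
from h import *
c=cam("wrist"); print(onz(c,287.7,168,.124), bydepth(c,287,168))
E
python3 -m inch '[[0.69,0.76,0,0,0,0],[0,0,0.5,0,0,0],[0,0,0.6,0,0,0],[0,0,0,0,0,0],[0,0,0,0,0,0]]'; python3 - <<'E'
from h import *
c=shot("wrist","w8",(150,125,370,300),3.5)
todo([.5234,.0305,.101],90)
E
```

```text
[0.52300389 0.02718133 0.124     ] [0.52301547 0.02651543 0.1239406 ]
time: 13.2
ee_pos: [0.5235, 0.0307, 0.1685]
eef_rot: [0.0, 1.0, -0.0, 0.0]
ft_force: [0.4, -0.8, 0.2]
width: 0.076
t 13.25 pos [0.5236 0.0308 0.1687] toolz [ 0.001  0.    -1.   ] tooly yaw 90.0 F [ 0.38 -0.54  0.03] w 0.0759
tool shift units [ 0.007 -0.008  1.693]
turn units [ 0.0001  0.0006 -0.0001] deg [ 0.   0.1 -0. ]
```

View pics/w8.png

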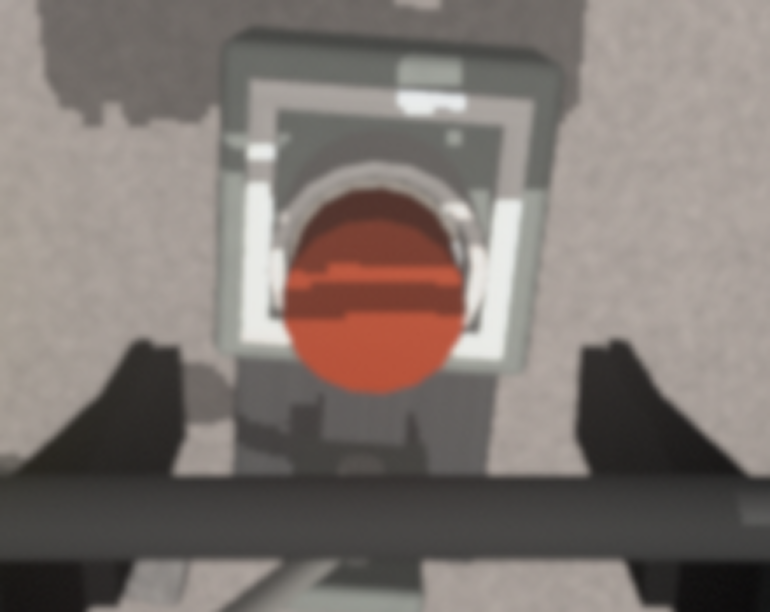

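```bash
python3 -m inch '[[0,-0.04,0.6,0,0,0],[0,0,0.6,0,0,0],[0,0,0.3,0,0,0],[0,0,0.18,0,0,0],[0,0,0,0,0,0]]'; python3 -m inch '[[0,0,0,0,0,0],[0,0,0,0,0,0],[0,0,0,0,0,0],[0,0,0,0,0,0]]' -1 30; python3 -m inch '[[0,0,-0.3,0,0,0],[0,0,-0.6,0,0,0],[0,0,-0.8,0,0,0],[0,0,-0.8,0,0,0],[0,0,0,0,0,0]]'; python3 -m inch '[[0,0,0,0,0,0],[0,0,0,0,0,0],[0,0,0,0,0,0]]'; python3 - <<'E'
from h import *
c=shot("wrist","w9",None,1.5)
todo([.5234,.0305,.101],90)
E
```

```text
time: 13.88
ee_pos: [0.523, 0.0295, 0.1008]
eef_rot: [-0.0, 1.0, 0.0, 0.0]
ft_force: [0.5, 0.6, -0.0]
width: 0.0762
time: 14.38
ee_pos: [0.5228, 0.0294, 0.1007]
eef_rot: [-0.0, 1.0, 0.0, 0.0]
ft_force: [-0.5, -0.8, 2.4]
width: 0.0445
time: 15.0
ee_pos: [0.5239, 0.0296, 0.2029]
eef_rot: [-0.0, 1.0, 0.001, 0.002]
ft_force: [0.0, 0.2, -5.4]
width: 0.0446
time: 15.38
ee_pos: [0.5223, 0.0294, 0.1996]
eef_rot: [-0.0, 1.0, -0.0, -0.001]
ft_force: [0.1, 0.4, -5.1]
width: 0.0441
t 15.43 pos [0.5224 0.0294 0.1998] toolz [-0.001 -0.    -1.   ] tooly yaw 90.0 F [ 0.12 -0.58 -4.02] w 0.0444
tool shift units [-0.027  0.027  2.47 ]
turn units [-0.0001 -0.0006  0.0001] deg [-0.  -0.1  0. ]
```

View pics/w9.png

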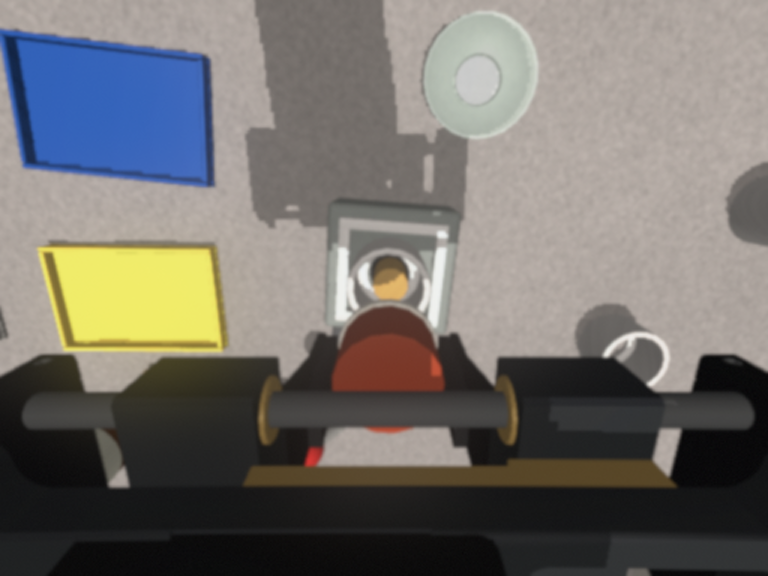

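```bash
python3 -m inch '[[0.5,-0.7,0,0,0,0],[0.6,-0.95,0,0,0,0],[0.6,-0.95,0,0,0,0],[0.6,-0.95,0,0,0,0],[0.6,-0.95,0,0,0,0]]'; python3 -m inch '[[0.06,-0.16,0,0,0,0],[0,0,0,0,0,0],[0,0,0.8,0,0,0],[0,0,0,0,0,0]]';  python3 - <<'E'
from h import *
c=shot("wrist","w10",None,1.5)
todo([.404,-.157,.0195],90)
E
```

```text
time: 16.05
ee_pos: [0.4058, -0.1517, 0.2004]
eef_rot: [-0.0, 1.0, 0.0, 0.0]
ft_force: [0.4, -0.2, -4.9]
width: 0.0444
time: 16.55
ee_pos: [0.4035, -0.1556, 0.1669]
eef_rot: [-0.001, 1.0, 0.0, -0.002]
ft_force: [-1.6, 0.9, -4.3]
width: 0.0448
t 16.60 pos [ 0.4043 -0.156   0.1682] toolz [-0.002 -0.    -1.   ] tooly yaw 90.1 F [-0.07  0.65 -3.85] w 0.0445
tool shift units [-1.000e-03 -2.500e-02  3.718e+00]
turn units [-0.     -0.0011  0.0009] deg [-0.  -0.1  0.1]
```

View pics/w10.png

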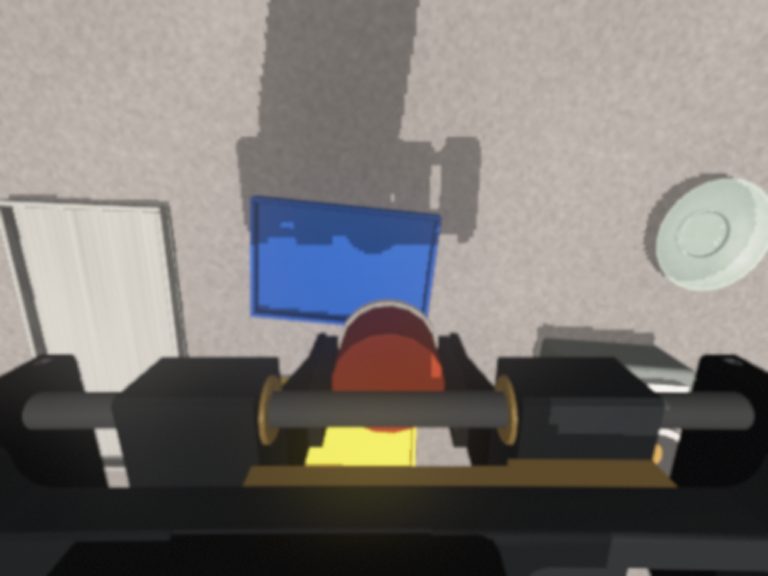

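```bash
python3 - <<'E'
from h import *
c=cam("wrist")
P=np.array([onz(c,(u+.5)/1.5-.5,(v+.5)/1.5-.5,.016)[:2] for u,v in [(252,197),(440,215),(429,331),(253,316)]])
print(P.round(4),P.mean(0))
E
```

```text
[[ 0.3464 -0.2615]
 [ 0.3599 -0.1158]
 [ 0.4582 -0.1213]
 [ 0.4446 -0.2705]] [ 0.4022731  -0.19227511]
```

```bash
python3 -m inch '[[0,0,0.8,0,0,0],[0,0,0.9,0,0,0],[0,0,0.9,0,0,0],[0,0,0.7,0,0,0],[0,0,0.3,0,0,0]]'; python3 -m inch '[[0,0,0.1,0,0,0],[0,0,0.04,0,0,0],[0,0,0,0,0,0]]';python3 go.py .404 -.157 .0187
```

```text
time: 17.27
ee_pos: [0.4048, -0.1565, 0.0242]
eef_rot: [-0.001, 1.0, 0.0, -0.0]
ft_force: [0.4, 0.9, -4.3]
width: 0.0444
time: 17.65
ee_pos: [0.4051, -0.157, 0.0197]
eef_rot: [-0.0, 1.0, 0.0, 0.001]
ft_force: [-0.2, 0.2, -4.4]
width: 0.0448
t 17.65 pos [ 0.4051 -0.157   0.0197] toolz [ 0.001  0.    -1.   ] tooly yaw 90.0 F [-0.17  0.15 -4.44] w 0.0448
tool shift units [ 0.028 -0.     0.024]
```

```bash
python3 -m inch '[[0,0,0.03,0,0,0],[0,0,0,0,0,0]]'; python3 -m inch '[[0,0,0,0,0,0],[0,0,0,0,0,0],[0,0,0,0,0,0]]' 0.4; python3 -m inch '[[0,0,-0.5,0,0,0],[0,0,-1,0,0,0],[0,0,-1,0,0,0],[0,0,-1,0,0,0],[0,0,-1,0,0,0]]'; python3 - <<'E'
from h import *
c=shot("wrist","w11",None,1.5)
todo([.6385,-.034,.2],90)
E
```

```text
time: 17.9
ee_pos: [0.4046, -0.1569, 0.0179]
eef_rot: [-0.0, 1.0, 0.0, 0.0]
ft_force: [-0.7, -0.1, -5.1]
width: 0.0444
time: 18.27
ee_pos: [0.4047, -0.157, 0.0179]
eef_rot: [-0.0, 1.0, 0.0, 0.0]
ft_force: [-0.1, -0.1, 0.1]
width: 0.0594
time: 18.9
ee_pos: [0.4043, -0.157, 0.1992]
eef_rot: [-0.0, 1.0, 0.0, 0.0]
ft_force: [0.5, 0.6, -0.1]
width: 0.0612
t 18.95 pos [ 0.4065 -0.1577  0.204 ] toolz [ 0.007 -0.    -1.   ] tooly yaw 90.0 F [ 3.26 -1.59  5.39] w 0.0609
tool shift units [-5.799  3.094  0.138]
turn units [-0.0001  0.0032 -0.0002] deg [-0.   0.4 -0. ]
```

View pics/w11.png

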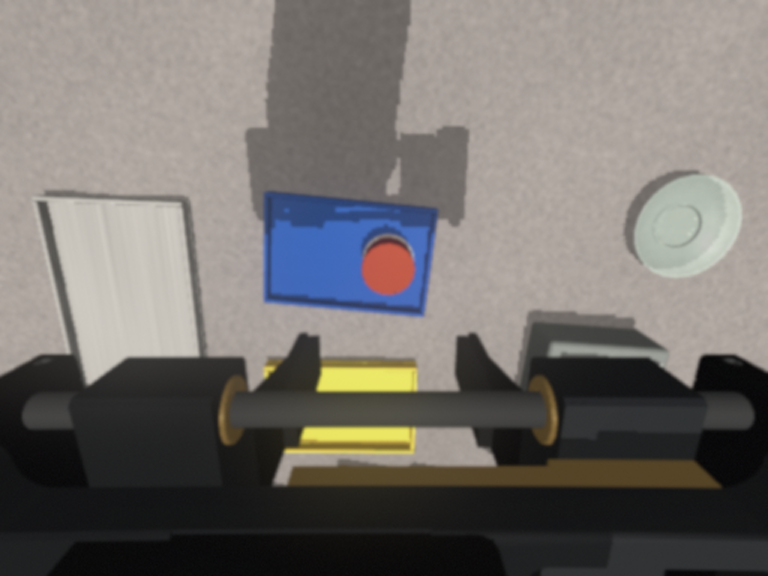

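```bash
python3 -m inch '[[-0.8,0.45,0,0,0,0],[-1,0.55,0,0,0,0],[-1,0.55,0,0,0,0],[-1,0.5,0,0,0,0],[-1,0.5,0,0,0,0]]' 0.06;  python3 -m inch '[[-0.95,0.5,0,0,0,0],[-0.05,0.05,0,0,0,0],[0,0,0.2,0,0,0],[0,0,0,0,0,0]]'; python3 - <<'E'
from h import *
c=shot("wrist","w12",(130,125,390,345),3)
todo([.6385,-.0325,.111],90)
for P in [(.6385,-.0325,.119)]: print(((proj(c,P)-[130,125]+.5)*3-.5).round(1))
E
```

```text
time: 19.58
ee_pos: [0.5977, -0.0541, 0.1974]
eef_rot: [-0.0, 1.0, 0.0, 0.0]
ft_force: [0.3, -0.1, 1.0]
width: 0.0465
time: 20.08
ee_pos: [0.6353, -0.0338, 0.189]
eef_rot: [0.0, 1.0, -0.0, -0.001]
ft_force: [-0.1, 0.5, -0.2]
width: 0.0463
t 20.12 pos [ 0.6355 -0.0338  0.1896] toolz [-0.001  0.    -1.   ] tooly yaw 89.9 F [ 0.61 -0.11  0.59] w 0.0460
tool shift units [-0.075  0.032  1.964]
turn units [ 0.0001 -0.0003 -0.0005] deg [ 0.  -0.  -0.1]
[392.7 241.9]
```

View pics/w12.png

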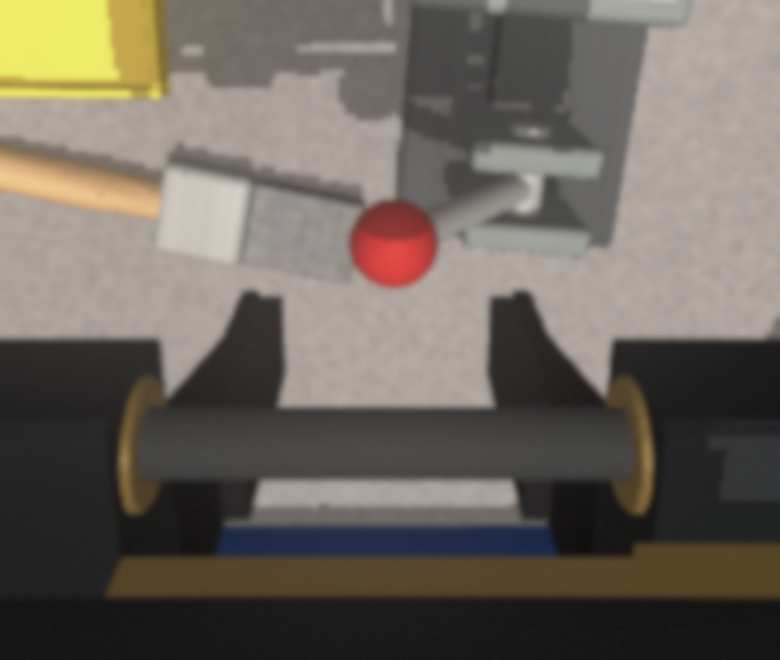

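```bash
python3 -m inch '[[-0.075,0.035,0.8,0,0,0],[0,0,0.8,0,0,0],[0,0,0.36,0,0,0],[0,0,0,0,0,0]]'; python3 -m inch '[[-0.02,0.3,0,0,0,0],[-0.02,0.3,0,0,0,0],[-0.02,0.3,0,0,0,0],[-0.02,0.3,0,0,0,0],[-0.02,0.3,0,0,0,0]]';python3 -m inch '[[-0.02,0.3,0,0,0,0],[-0.02,0.3,0,0,0,0],[-0.02,0.3,0,0,0,0],[-0.02,0.25,0,0,0,0],[-0.02,0.1,0,0,0,0]]';python3 go.py .648 .083 .111
```

```text
time: 20.62
ee_pos: [0.6389, -0.0317, 0.1112]
eef_rot: [0.0, 1.0, 0.0, -0.0]
ft_force: [-0.0, -0.5, 0.2]
width: 0.046
time: 21.25
ee_pos: [0.644, 0.0292, 0.1124]
eef_rot: [-0.0, 1.0, 0.0, 0.001]
ft_force: [-0.0, -2.2, 2.6]
width: 0.0463
time: 21.88
ee_pos: [0.6468, 0.0794, 0.1108]
eef_rot: [-0.001, 1.0, -0.0, -0.001]
ft_force: [-0.6, -4.2, -2.5]
width: 0.0461
t 21.88 pos [0.6468 0.0794 0.1108] toolz [-0.001 -0.    -1.   ] tooly yaw 90.1 F [-0.56 -4.18 -2.54] w 0.0461
tool shift units [-0.029  0.091 -0.005]
```

```bash
python3 -m inch '[[-0.01,0.1,0,0,0,0],[0,0.1,0,0,0,0],[0,0,0,0,0,0]]'; python3 -m inch '[[0,0.1,0,0,0,0],[0,0.05,0,0,0,0],[0,0,0,0,0,0]]'
```

```text
time: 22.25
ee_pos: [0.6477, 0.0851, 0.1112]
eef_rot: [0.001, 1.0, -0.001, -0.0]
ft_force: [0.4, -6.9, -3.5]
width: 0.0464
time: 22.62
ee_pos: [0.6478, 0.0855, 0.111]
eef_rot: [0.003, 1.0, -0.004, -0.0]
ft_force: [-0.9, -20.4, -2.8]
width: 0.0465
```

```bash
python3 -m inch '[[0,-0.2,0,0,0,0],[0,-0.16,0,0,0,0],[0,0,-0.8,0,0,0],[0,0,-1,0,0,0],[0,0,-0.6,0,0,0]]';python3 -m inch '[[0.8,-0.3,0,0,0,0],[0.8,-0.3,0,0,0,0],[0.8,-0.3,0,0,0,0],[0.7,-0.16,0,0,0,0],[0,0,0,0,0,0]]' 0.9; python3 - <<'E'
from h import *
c=shot("wrist","w13",None,1.5)
todo([.5234,.0305,.065],90)
shot("scene","s13",(200,130,380,270),4)
for P in [(.5234,.0305,.095)]: print(((proj(c,P)+.5)*1.5-.5).round(1))
E
```

```text
time: 23.25
ee_pos: [0.6485, 0.0793, 0.2101]
eef_rot: [-0.001, 1.0, 0.001, 0.002]
ft_force: [0.6, -0.1, -0.5]
width: 0.0461
time: 23.88
ee_pos: [0.523, 0.0363, 0.2083]
eef_rot: [-0.0, 1.0, 0.001, 0.001]
ft_force: [1.0, 0.8, 0.5]
width: 0.081
t 23.93 pos [0.5239 0.0366 0.2082] toolz [ 0.002  0.002 -1.   ] tooly yaw 90.1 F [1.29 0.48 0.43] w 0.0818
tool shift units [ 0.019 -0.161  3.58 ]
turn units [0.001  0.0008 0.0007] deg [0.1 0.1 0.1]
[380.4 283.5]
```

View pics/w13.png

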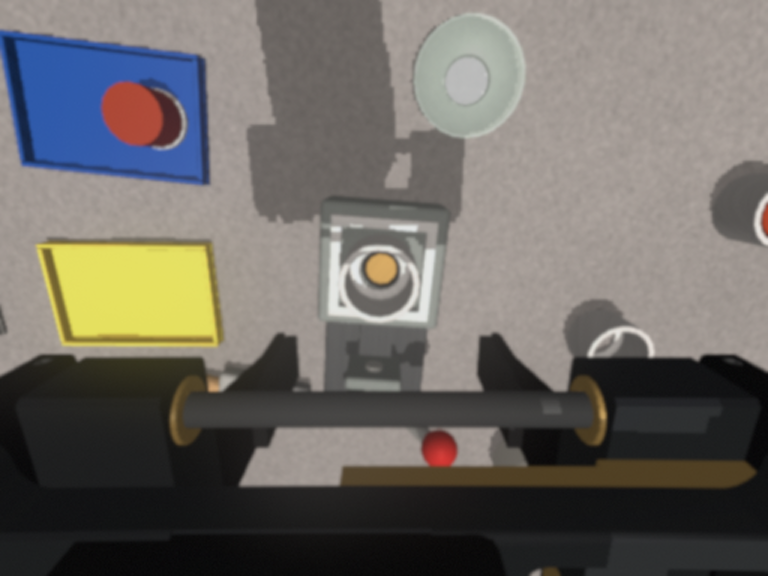

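View pics/s13.png

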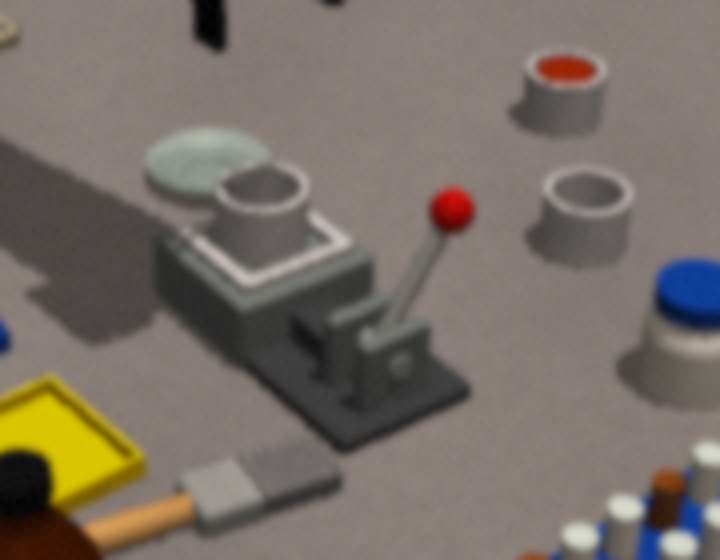

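```bash
python3 -m inch '[[0.01,-0.16,0.9,0,0,0],[0,0,0.9,0,0,0],[0,0,0.9,0,0,0],[0,0,0.6,0,0,0],[0,0,0.28,0,0,0]]'; python3 -m inch '[[0,0,0,0,0,0]]';python3 go.py .5234 .0305 .065 90; python3 -m inch '[[0,0,0,0,0,0],[0,0,0,0,0,0],[0,0,0,0,0,0]]' -1 25;python3 -m inch '[[0,0,-0.6,0,0,0],[0,0,-1,0,0,0],[0,0,-1,0,0,0],[0,0,-0.5,0,0,0],[0,0,0,0,0,0]]'; python3 go.py .395 -.396 .02 90; python3 - <<'E'
from h import *
c=cam("top"); print("bottle top",onz(c,357,128,.16),"foot approx",onz(c,345,142,0))
E
```

```text
time: 24.6
ee_pos: [0.5235, 0.0297, 0.0628]
eef_rot: [-0.0, 1.0, -0.0, -0.001]
ft_force: [-0.2, 0.3, 0.3]
width: 0.0825
time: 24.72
ee_pos: [0.5236, 0.0295, 0.0639]
eef_rot: [-0.0, 1.0, -0.0, -0.0]
ft_force: [1.0, -0.3, -0.1]
width: 0.0826
t 24.73 pos [0.5236 0.0295 0.0639] toolz [-0.001 -0.    -1.   ] tooly yaw 90.0 F [ 1.05 -0.3  -0.13] w 0.0826
tool shift units [ 0.006  0.026 -0.028]
turn units [-0.0002 -0.0003  0.0003] deg [-0. -0.  0.]
time: 25.1
ee_pos: [0.5237, 0.0294, 0.0647]
eef_rot: [-0.0, 1.0, 0.0, 0.0]
ft_force: [0.6, 0.3, -0.1]
width: 0.0603
time: 25.72
ee_pos: [0.5241, 0.0295, 0.1895]
eef_rot: [-0.0, 1.0, 0.001, 0.001]
ft_force: [0.3, -0.3, -1.3]
width: 0.0586
t 25.73 pos [0.5241 0.0295 0.1895] toolz [ 0.003  0.001 -1.   ] tooly yaw 90.0 F [ 0.33 -0.28 -1.35] w 0.0586
tool shift units [  3.244 -10.64    4.215]
turn units [0.0006 0.0013 0.0002] deg [0.1 0.2 0. ]
bottle top [ 0.71776149 -0.27835495  0.16      ] foot approx [ 0.71440905 -0.28400547  0.        ]
```

```bash
python3 -m inch '[[0.2,-0.7,0,0,0,0],[0.3,-1,0,0,0,0],[0.3,-1,0,0,0,0],[0.3,-1,0,0,0,0],[0.3,-1,0,0,0,0]]'; python3 -m inch '[[0.35,-1,0,0,0,0],[0.35,-1,0,0,0,0],[0.35,-1,0,0,0,0],[0.35,-1,0,0,0,0],[0.3,-1,0,0,0,0]]'; python3 -m inch '[[0.14,-0.7,0,0,0,0],[0,-0.24,0,0,0,0],[0,0,1,0,0,0],[0,0,0.8,0,0,0],[0,0,0,0,0,0]]'; python3 - <<'E'
from h import *
c=shot("wrist","w14",None,1.5)
todo([.395,-.396,.0195],90)
E
```

```text
time: 26.4
ee_pos: [0.4662, -0.1597, 0.1867]
eef_rot: [-0.0, 1.0, 0.0, -0.001]
ft_force: [0.7, -0.0, -1.4]
width: 0.0584
time: 27.02
ee_pos: [0.3983, -0.3595, 0.1867]
eef_rot: [-0.0, 1.0, 0.0, -0.001]
ft_force: [0.8, -0.0, -0.3]
width: 0.0584
time: 27.65
ee_pos: [0.393, -0.3942, 0.1135]
eef_rot: [-0.001, 1.0, 0.002, -0.002]
ft_force: [0.4, 0.1, 0.3]
width: 0.0585
t 27.70 pos [ 0.3937 -0.3953  0.1154] toolz [-0.002  0.001 -1.   ] tooly yaw 90.1 F [ 0.11  0.02 -0.24] w 0.0584
tool shift units [-0.037 -0.022  2.398]
turn units [ 0.0007 -0.001   0.0005] deg [ 0.1 -0.1  0.1]
```

View pics/w14.png

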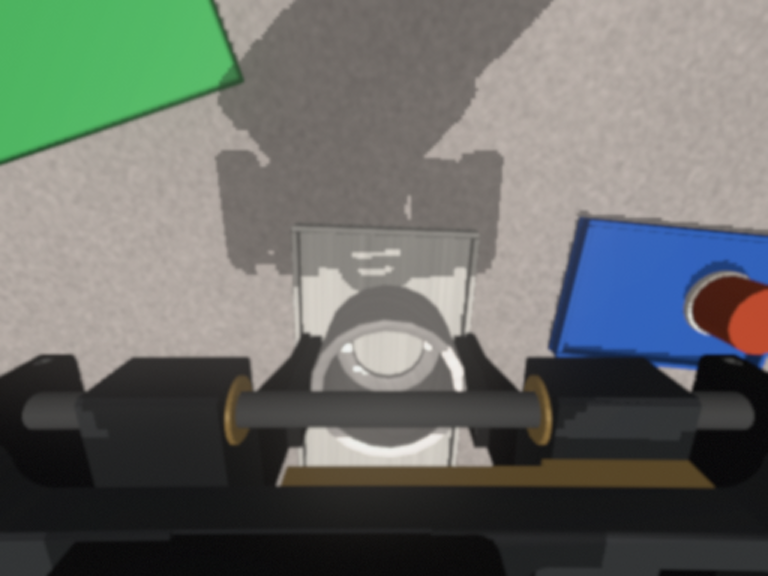

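```bash
python3 -m inch '[[-0.05,-0.02,0.8,0,0,0],[0,0,0.8,0,0,0],[0,0,0.5,0,0,0],[0,0,0.25,0,0,0],[0,0,0.05,0,0,0]]'; python3 -m inch '[[0,0,0.02,0,0,0],[0,0,0,0,0,0]]'; python3 go.py .395 -.396 .0187
```

```text
time: 28.32
ee_pos: [0.3965, -0.3973, 0.0208]
eef_rot: [-0.0, 1.0, -0.0, 0.0]
ft_force: [-0.8, 0.5, -0.8]
width: 0.0588
time: 28.58
ee_pos: [0.3964, -0.3974, 0.02]
eef_rot: [-0.0, 1.0, -0.0, 0.001]
ft_force: [-0.1, 1.3, -1.2]
width: 0.0585
t 28.57 pos [ 0.3964 -0.3974  0.02  ] toolz [ 0.001 -0.001 -1.   ] tooly yaw 90.0 F [-0.14  1.31 -1.21] w 0.0585
tool shift units [0.034 0.035 0.033]
```

```bash
python3 -m inch '[[0,0,0.03,0,0,0],[0,0,0,0,0,0]]'; python3 -m inch '[[0,0,0,0,0,0],[0,0,0,0,0,0],[0,0,0,0,0,0]]' 0.7; python3 -m inch '[[0,0,-0.5,0,0,0],[0,0,-1,0,0,0],[0,0,-1,0,0,0],[0,0,-1,0,0,0],[0,0,-1,0,0,0]]'; python3 - <<'E'
from h import *
c=shot("wrist","w15",None,1)
state()
c=shot("top","t15",(90,140,430,290),2.3)
E
```

```text
time: 28.82
ee_pos: [0.3964, -0.3975, 0.0193]
eef_rot: [-0.0, 1.0, -0.0, 0.001]
ft_force: [-2.1, 2.9, 9.9]
width: 0.0585
time: 29.2
ee_pos: [0.3959, -0.3971, 0.018]
eef_rot: [-0.0, 1.0, 0.0, -0.0]
ft_force: [-0.5, 0.3, -0.3]
width: 0.0728
time: 29.82
ee_pos: [0.3956, -0.3974, 0.2008]
eef_rot: [0.0, 1.0, -0.0, 0.001]
ft_force: [0.7, 0.1, -0.6]
width: 0.0739
t 29.88 pos [ 0.3969 -0.3992  0.2059] toolz [ 0.006 -0.004 -1.   ] tooly yaw 89.9 F [ 1.37 -2.06  5.89] w 0.0742
```

View pics/w15.png

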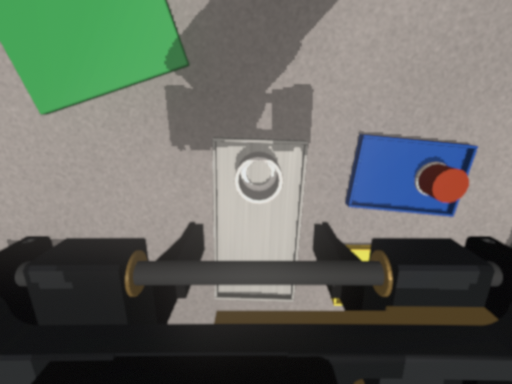

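View pics/t15.png

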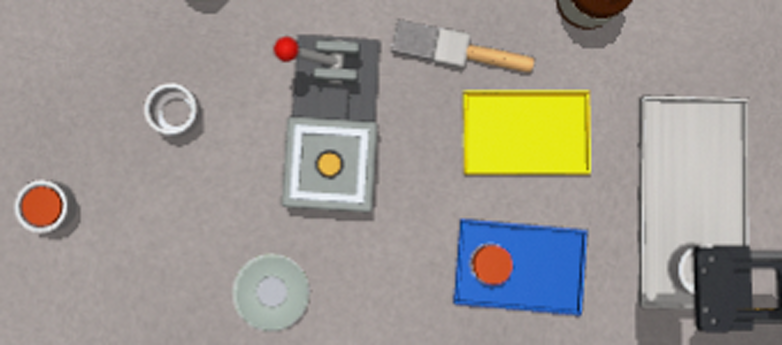

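```bash
python3 -m inch '[[0,0.7,0,0,0,0],[-0.1,1,0,0,0,0],[-0.1,1,0,0,0,0],[-0.1,1,0,0,0,0],[-0.1,1,0,0,0,0]]'; python3 -m inch '[[-0.1,1,0,0,0,0],[-0.1,1,0,0,0,0],[-0.1,1,0,0,0,0],[-0.1,1,0,0,0,0],[-0.1,1,0,0,0,0]]';python3 -m inch '[[-0.1,1,0,0,0,0],[-0.1,1,0,0,0,0],[-0.1,1,0,0,0,0],[-0.1,1,0,0,0,0],[-0.1,1,0,0,0,0]]' 1; python3 go.py .478 .3605 .2 90
```

```text
time: 30.55
ee_pos: [0.4116, -0.2081, 0.1986]
eef_rot: [0.0, 1.0, 0.0, 0.0]
ft_force: [1.3, 1.3, -0.1]
width: 0.0739
time: 31.18
ee_pos: [0.4317, -0.0082, 0.1987]
eef_rot: [0.0, 1.0, 0.0, 0.0]
ft_force: [0.1, 0.5, -0.5]
width: 0.0738
time: 31.8
ee_pos: [0.4518, 0.1917, 0.1987]
eef_rot: [0.0, 1.0, 0.0, 0.0]
ft_force: [0.2, 0.0, -0.1]
width: 0.0873
t 31.80 pos [0.4518 0.1917 0.1987] toolz [ 0.001  0.    -1.   ] tooly yaw 90.0 F [ 0.18  0.04 -0.09] w 0.0873
tool shift units [-0.653  4.22  -0.032]
turn units [ 0.      0.0003 -0.0002] deg [ 0.  0. -0.]
```

```bash
python3 -m inch '[[-0.16,1,0,0,0,0],[-0.16,1,0,0,0,0],[-0.16,1,0,0,0,0],[-0.14,0.9,0,0,0,0],[0,0.2,0,0,0,0]]'; python3 -m inch '[[0,0,0,0,0,0],[0,0,0,0,0,0]]'; python3 - <<'E'
from h import *
c=shot("wrist","w16",None,1.5)
todo([.478,.3605,.015],90)
for P in [(.478,.3605,.045)]: print(((proj(c,P)+.5)*1.5-.5).round(1))
E
```

```text
time: 32.42
ee_pos: [0.4759, 0.3569, 0.1981]
eef_rot: [-0.001, 1.0, -0.0, -0.0]
ft_force: [0.5, -0.6, 0.2]
width: 0.0872
time: 32.67
ee_pos: [0.4769, 0.3534, 0.1984]
eef_rot: [0.001, 1.0, -0.0, 0.0]
ft_force: [-0.0, 0.2, 0.4]
width: 0.0873
t 32.73 pos [0.4769 0.3535 0.1985] toolz [ 0. -0. -1.] tooly yaw 89.9 F [-0.39 -0.31 -0.55] w 0.0871
tool shift units [-0.025  0.177  4.588]
turn units [-0.0001  0.0002 -0.0007] deg [-0.   0.  -0.1]
[397.4 270.4]
```

View pics/w16.png

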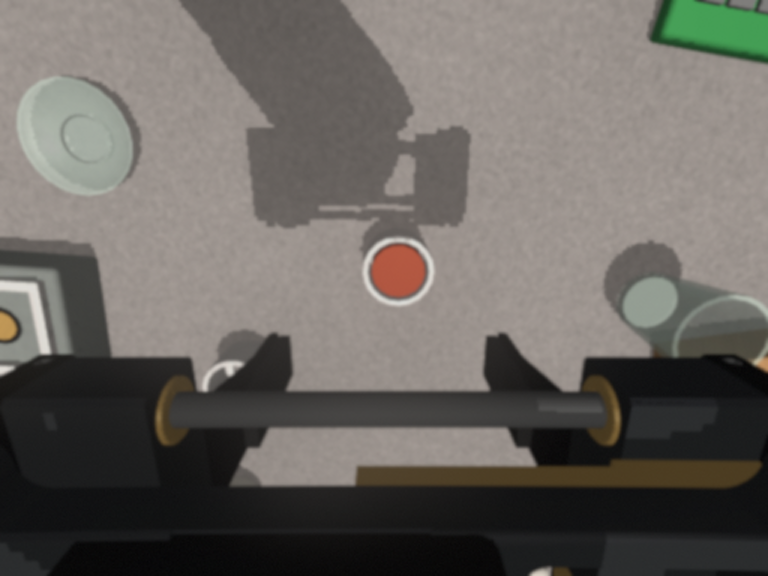

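```bash
python3 -m inch '[[-0.025,0.19,0.9,0,0,0],[0,0,1,0,0,0],[0,0,1,0,0,0],[0,0,0.9,0,0,0],[0,0,0.6,0,0,0]]'; python3 -m inch '[[0,0,0.18,0,0,0],[0,0,0,0,0,0]]'; python3 -m inch '[[0,0,0,0,0,0],[0,0,0,0,0,0],[0,0,0,0,0,0],[0,0,0,0,0,0]]' -1 25; python3 -m inch '[[0,0,-0.5,0,0,0],[0,0,-1,0,0,0],[0,0,-1,0,0,0],[0,0,-1,0,0,0],[0,0,-0.3,0,0,0]]'; python3 -m inch '[[0,0,0,0,0,0],[0,0,0,0,0,0],[0,0,0,0,0,0]]'; python3 go.py .5234 .0305 .135 90
```

```text
time: 33.35
ee_pos: [0.4773, 0.361, 0.0207]
eef_rot: [0.0, 1.0, -0.001, -0.0]
ft_force: [0.3, -0.5, 0.3]
width: 0.0871
time: 33.6
ee_pos: [0.4778, 0.3621, 0.0155]
eef_rot: [0.0, 1.0, 0.0, 0.0]
ft_force: [0.6, -0.1, 0.4]
width: 0.0871
time: 34.1
ee_pos: [0.4776, 0.3624, 0.0153]
eef_rot: [-0.0, 1.0, 0.0, 0.0]
ft_force: [-0.0, -0.7, 1.1]
width: 0.0582
time: 34.72
ee_pos: [0.4783, 0.3632, 0.1702]
eef_rot: [-0.0, 1.0, 0.002, 0.002]
ft_force: [-0.3, -0.4, -5.4]
width: 0.0578
time: 35.1
ee_pos: [0.4768, 0.362, 0.1653]
eef_rot: [-0.0, 1.0, -0.001, -0.001]
ft_force: [0.5, 0.6, -4.5]
width: 0.0583
t 35.10 pos [0.4768 0.362  0.1653] toolz [-0.002 -0.002 -1.   ] tooly yaw 90.0 F [ 0.45  0.6  -4.52] w 0.0583
tool shift units [-1.163 -8.286  0.769]
turn units [-0.0008 -0.001   0.0002] deg [-0.1 -0.1  0. ]
```

```bash
python3 -m inch '[[-0.1,-0.7,0,0,0,0],[-0.14,-1,0,0,0,0],[-0.14,-1,0,0,0,0],[-0.14,-1,0,0,0,0],[-0.14,-1,0,0,0,0]]'; python3 -m inch '[[-0.14,-1,0,0,0,0],[-0.14,-1,0,0,0,0],[-0.14,-1,0,0,0,0],[-0.06,-0.58,0.3,0,0,0],[0,0,0.4,0,0,0]]';python3 -m inch '[[0,0,0,0,0,0],[0,0,0,0,0,0],[0,0,0,0,0,0]]'; python3 - <<'E'
from h import *
c=shot("wrist","w17",(200,125,325,260),5)
todo([.5234,.0300,.0655],90)
for P in [(.5104,.0305,.05)]: print(((proj(c,P)-[200,125]+.5)*5-.5).round(1))
E
```

```text
time: 35.72
ee_pos: [0.5037, 0.173, 0.1662]
eef_rot: [-0.0, 1.0, -0.0, -0.0]
ft_force: [0.6, 0.3, -4.6]
width: 0.0584
time: 36.35
ee_pos: [0.5233, 0.0289, 0.1382]
eef_rot: [0.002, 1.0, -0.0, 0.0]
ft_force: [0.5, 0.3, -4.8]
width: 0.0584
time: 36.72
ee_pos: [0.5235, 0.0321, 0.1394]
eef_rot: [-0.001, 1.0, 0.0, 0.0]
ft_force: [-0.1, -0.6, -4.9]
width: 0.0582
t 36.77 pos [0.5234 0.0319 0.1394] toolz [ 0.001  0.    -1.   ] tooly yaw 90.1 F [ 0.32  0.21 -4.98] w 0.0581
tool shift units [ 0.002 -0.048  1.847]
turn units [0.0002 0.0003 0.0006] deg [0.  0.  0.1]
[289.3 290.7]
```

View pics/w17.png

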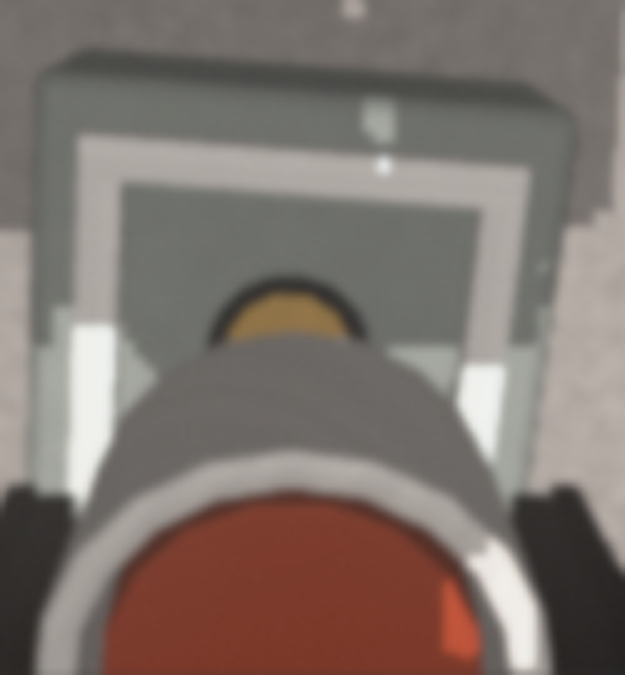

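```bash
python3 -m inch '[[0,-0.04,0.5,0,0,0],[0,0,0.6,0,0,0],[0,0,0.4,0,0,0],[0,0,0.25,0,0,0],[0,0,0.08,0,0,0]]'; python3 -m inch '[[0,0,0.03,0,0,0],[0,0,0.02,0,0,0],[0,0,0,0,0,0]]'; python3 go.py .5234 .0305 .065
```

```text
time: 37.4
ee_pos: [0.5232, 0.0298, 0.0655]
eef_rot: [-0.0, 1.0, -0.0, -0.0]
ft_force: [-0.3, -0.2, -4.9]
width: 0.0582
time: 37.78
ee_pos: [0.5234, 0.0298, 0.0652]
eef_rot: [-0.0, 1.0, 0.0, 0.0]
ft_force: [-6.4, 0.4, 7.3]
width: 0.058
t 37.77 pos [0.5234 0.0298 0.0652] toolz [ 0.001  0.001 -1.   ] tooly yaw 90.0 F [-6.38  0.36  7.35] w 0.0580
tool shift units [0.001 0.018 0.005]
```

Seated. Release and go to the lever.

```bash
python3 -m inch '[[0,0,0,0,0,0],[0,0,0,0,0,0],[0,0,0,0,0,0]]' 0.9; python3 -m inch '[[0,0,-0.6,0,0,0],[0,0,-1,0,0,0],[0,0,-1,0,0,0],[0,0,-0.5,0,0,0],[0,0,0,0,0,0]]'; python3 -m inch '[[-0.8,0.3,0,0,0,0],[-0.8,0.3,0,0,0,0],[-0.8,0.3,0,0,0,0],[-0.7,0.22,0,0,0,0],[0,0,0,0,0,0]]' 0.06; python3 - <<'E'
from h import *
c=shot("wrist","w18",(50,100,470,345),1.8)
todo([.647,.075,.110],90)
for P in [(.647,.075,.119)]: print(((proj(c,P)-[50,100]+.5)*1.8-.5).round(1))
c=shot("scene","s18",(200,130,380,270),4)
E
```

```text
time: 38.15
ee_pos: [0.5236, 0.0298, 0.064]
eef_rot: [-0.0, 1.0, 0.0, 0.0]
ft_force: [-0.3, -0.2, 0.2]
width: 0.0791
time: 38.78
ee_pos: [0.5242, 0.0298, 0.1892]
eef_rot: [-0.0, 1.0, 0.0, 0.002]
ft_force: [0.5, -0.1, 0.5]
width: 0.0828
time: 39.4
ee_pos: [0.6476, 0.0753, 0.1852]
eef_rot: [-0.001, 1.0, -0.0, -0.001]
ft_force: [-1.1, -0.3, 0.1]
width: 0.0477
t 39.45 pos [0.6468 0.0745 0.1856] toolz [-0.003 -0.001 -1.   ] tooly yaw 90.0 F [-0.15 -0.85 -0.27] w 0.0469
tool shift units [-0.011  0.014  1.891]
turn units [-0.0005 -0.0012  0.0003] deg [-0.1 -0.1  0. ]
[376.5 185.6]
```

View pics/w18.png

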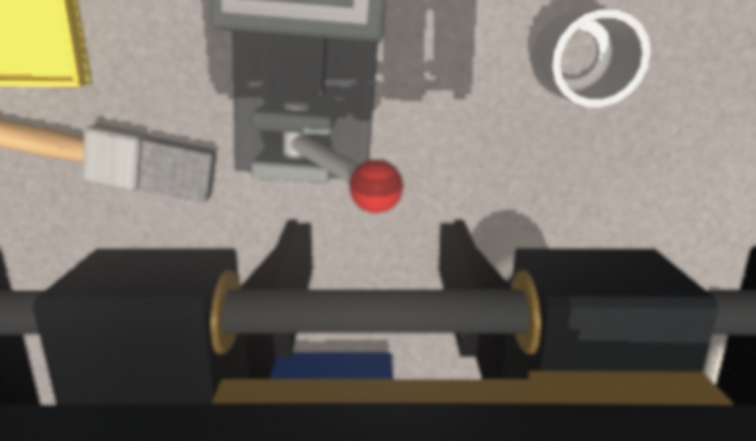

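View pics/s18.png

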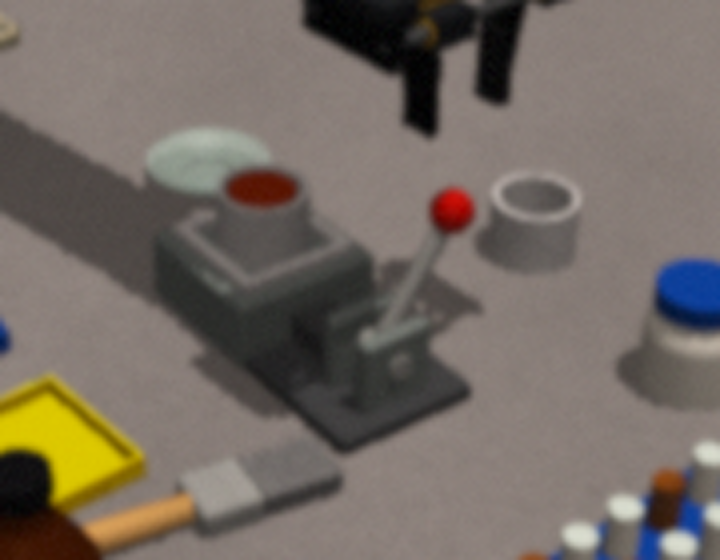

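```bash
python3 -m inch '[[-0.01,0.015,0.8,0,0,0],[0,0,0.8,0,0,0],[0,0,0.27,0,0,0],[0,0,0,0,0,0]]'; python3 -m inch '[[0.02,-0.3,0,0,0,0],[0.02,-0.3,0,0,0,0],[0.02,-0.3,0,0,0,0],[0.02,-0.3,0,0,0,0],[0.02,-0.3,0,0,0,0]]';python3 -m inch '[[0.02,-0.3,0,0,0,0],[0.02,-0.3,0,0,0,0],[0.02,-0.3,0,0,0,0],[0.02,-0.1,0,0,0,0],[0.02,-0.1,0,0,0,0]]'; python3 -m inch '[[0.02,-0.12,0,0,0,0],[0.01,-0.12,0,0,0,0],[0,0,0,0,0,0]]'; python3 -m inch '[[0,-0.12,0,0,0,0],[0,-0.06,0,0,0,0],[0,0,0,0,0,0]]'
```

```text
time: 40.0
ee_pos: [0.647, 0.0748, 0.1129]
eef_rot: [0.0, 1.0, -0.0, -0.0]
ft_force: [-0.4, -0.3, -0.0]
width: 0.0465
time: 40.62
ee_pos: [0.6448, 0.0162, 0.1154]
eef_rot: [-0.001, 1.0, 0.001, 0.002]
ft_force: [0.0, 4.9, 3.8]
width: 0.046
time: 41.25
ee_pos: [0.6394, -0.0286, 0.1125]
eef_rot: [-0.0, 1.0, 0.0, -0.0]
ft_force: [2.9, 6.2, -3.5]
width: 0.0464
time: 41.62
ee_pos: [0.6375, -0.0381, 0.1119]
eef_rot: [-0.0, 1.0, 0.0, -0.001]
ft_force: [0.8, 3.8, -3.9]
width: 0.046
time: 42.0
ee_pos: [0.6375, -0.0414, 0.1117]
eef_rot: [-0.002, 1.0, 0.002, -0.001]
ft_force: [0.1, 13.9, -4.7]
width: 0.0461
```

```bash
python3 -m inch '[[0,-0.08,0,0,0,0],[0,0,0,0,0,0],[0,0,0,0,0,0]]'; python3 -m inch '[[0,0.2,0,0,0,0],[0,0.14,0,0,0,0],[0,0,-0.8,0,0,0],[0,0,-1,0,0,0],[0,0,-0.7,0,0,0]]';python3 -m inch '[[0.8,0.4,0,0,0,0],[0.8,0.4,0,0,0,0],[0.8,0.4,0,0,0,0],[0.44,0.46,0.6,0,0,0],[0,0,0.4,0,0,0]]' 0.75; python3 -m inch '[[0,0,0,0,0,0],[0,0,0,0,0,0]]'; python3 - <<'E'
from h import *
c=shot("wrist","w19",(150,125,370,300),3.5)
shot("scene","s19",(200,130,380,270),4)
todo([.5234,.0305,.101],90)
for P in [(.5234,.0305,.124)]: print(((proj(c,P)-[150,125]+.5)*3.5-.5).round(1))
E
```

```text
time: 42.38
ee_pos: [0.6375, -0.0416, 0.1116]
eef_rot: [-0.003, 1.0, 0.004, -0.002]
ft_force: [-0.6, 21.2, -4.8]
width: 0.0463
time: 43.0
ee_pos: [0.6387, -0.0368, 0.2151]
eef_rot: [0.001, 1.0, -0.001, 0.001]
ft_force: [-0.4, -0.0, 0.8]
width: 0.046
time: 43.62
ee_pos: [0.5239, 0.0315, 0.1725]
eef_rot: [-0.001, 1.0, 0.0, 0.0]
ft_force: [1.2, -0.3, -1.1]
width: 0.0757
time: 43.88
ee_pos: [0.5256, 0.03, 0.1735]
eef_rot: [0.001, 1.0, -0.0, 0.0]
ft_force: [-0.1, 0.0, 0.1]
width: 0.0761
t 43.98 pos [0.5256 0.0304 0.1736] toolz [ 0.001 -0.    -1.   ] tooly yaw 90.0 F [-0.51  0.24  0.76] w 0.0764
tool shift units [0.057 0.003 1.814]
turn units [-0.0001  0.0005 -0.0004] deg [-0.   0.1 -0. ]
[385.9 289.7]
```

View pics/w19.png

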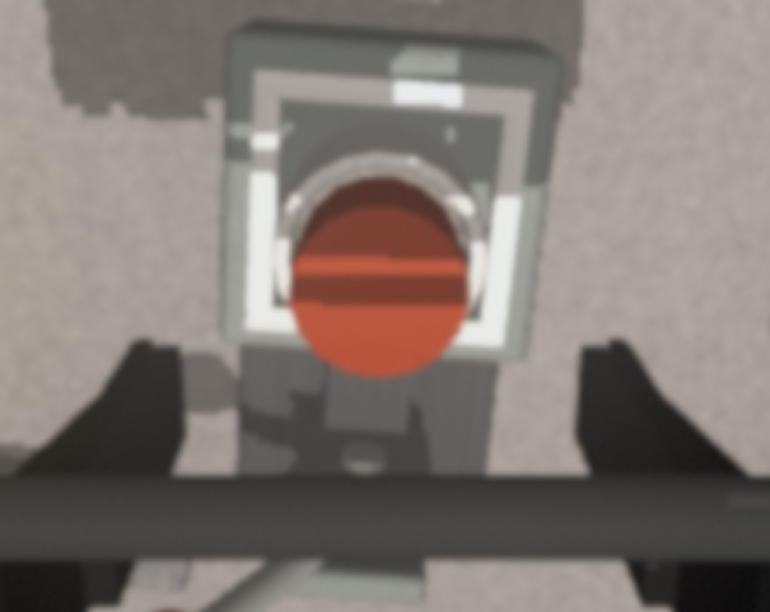

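View pics/s19.png

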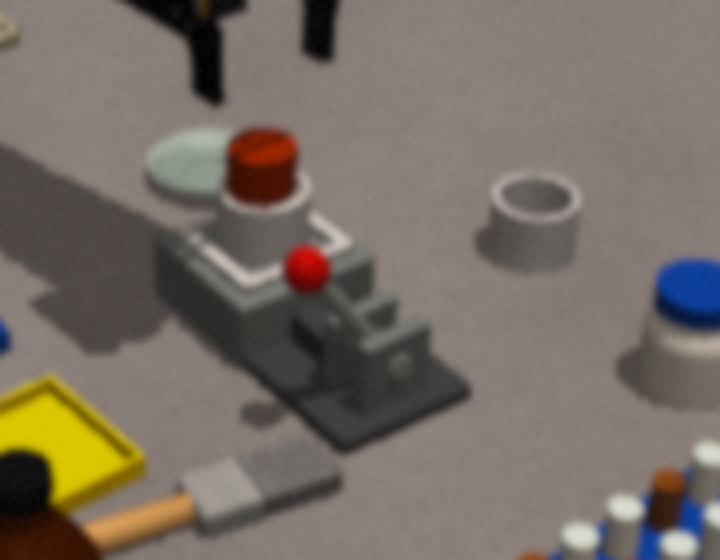

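```bash
python3 -m inch '[[0.05,-0.03,0.6,0,0,0],[0,0,0.6,0,0,0],[0,0,0.4,0,0,0],[0,0,0.2,0,0,0],[0,0,0,0,0,0]]'; python3 -m inch '[[0,0,0,0,0,0],[0,0,0,0,0,0],[0,0,0,0,0,0],[0,0,0,0,0,0]]' -1 30; python3 -m inch '[[0,0,-0.3,0,0,0],[0,0,-0.6,0,0,0],[0,0,-0.8,0,0,0],[0,0,-0.8,0,0,0],[0,0,0,0,0,0]]'; python3 -m inch '[[0,0,0,0,0,0],[0,0,0,0,0,0],[0,0,0,0,0,0]]'; python3 - <<'E'
from h import *
c=shot("wrist","w20",None,1)
for i in range(4): cam("wrist"); state()
todo([.3968,-.227,.0195],90)
E
```

```text
time: 44.6
ee_pos: [0.5229, 0.0298, 0.1009]
eef_rot: [-0.0, 1.0, -0.0, -0.0]
ft_force: [-0.1, -0.8, -0.5]
width: 0.0762
time: 45.1
ee_pos: [0.5228, 0.0298, 0.1011]
eef_rot: [-0.0, 1.0, 0.0, 0.0]
ft_force: [-0.7, -1.0, 2.5]
width: 0.0443
time: 45.72
ee_pos: [0.524, 0.03, 0.2035]
eef_rot: [-0.0, 1.0, 0.001, 0.002]
ft_force: [0.7, 0.9, -3.9]
width: 0.0444
time: 46.1
ee_pos: [0.5223, 0.0298, 0.2]
eef_rot: [-0.0, 1.0, -0.0, -0.001]
ft_force: [-0.3, -0.4, -3.8]
width: 0.0445
t 46.20 pos [0.5226 0.0299 0.2004] toolz [-0.001 -0.    -1.   ] tooly yaw 90.0 F [ 0.23  0.45 -4.56] w 0.0440
t 46.25 pos [0.5226 0.0299 0.2006] toolz [-0.001 -0.    -1.   ] tooly yaw 90.0 F [ 0.11  0.7  -4.47] w 0.0444
t 46.30 pos [0.5227 0.0299 0.2007] toolz [-0. -0. -1.] tooly yaw 90.0 F [ 0.41  0.99 -3.89] w 0.0444
t 46.35 pos [0.5227 0.0299 0.2008] toolz [-0. -0. -1.] tooly yaw 90.0 F [-0.07  0.12 -4.34] w 0.0443
t 46.35 pos [0.5227 0.0299 0.2008] toolz [-0. -0. -1.] tooly yaw 90.0 F [-0.07  0.12 -4.34] w 0.0443
tool shift units [ 3.149 -6.421  4.533]
turn units [-0.     -0.0001  0.0002] deg [-0. -0.  0.]
```

View pics/w20.png

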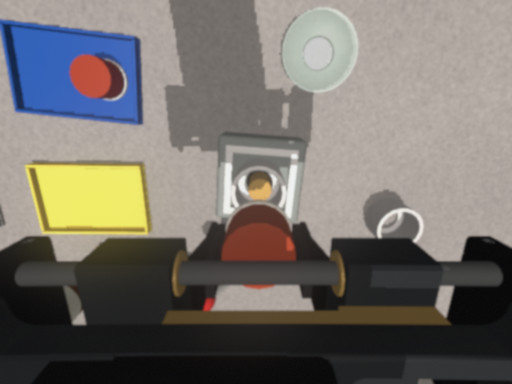

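```bash
python3 -m inch '[[0.4,-0.7,0,0,0,0],[0.45,-0.95,0,0,0,0],[0.45,-0.95,0,0,0,0],[0.45,-0.95,0,0,0,0],[0.45,-0.95,0,0,0,0]]'; python3 -m inch '[[0.45,-0.95,0,0,0,0],[0.45,-0.8,0,0,0,0],[0,-0.22,0,0,0,0],[0,0,0.9,0,0,0],[0,0,0,0,0,0]]';  python3 -m inch '[[0,0,0,0,0,0],[0,0,0,0,0,0]]'; python3 - <<'E'
from h import *
c=shot("wrist","w21",None,1.5)
todo([.3985,-.229,.0195],90)
E
```

```text
time: 46.98
ee_pos: [0.4341, -0.1513, 0.201]
eef_rot: [-0.0, 1.0, 0.0, 0.0]
ft_force: [0.0, -0.4, -3.5]
width: 0.0445
time: 47.6
ee_pos: [0.3977, -0.2279, 0.1632]
eef_rot: [-0.0, 1.0, 0.001, -0.002]
ft_force: [0.2, 0.4, -3.3]
width: 0.0445
time: 47.85
ee_pos: [0.3997, -0.229, 0.1661]
eef_rot: [-0.0, 1.0, -0.0, 0.001]
ft_force: [-0.7, 0.2, -4.1]
width: 0.0443
t 47.90 pos [ 0.3996 -0.229   0.1659] toolz [ 0.002 -0.    -1.   ] tooly yaw 90.0 F [ 0.51  0.03 -3.41] w 0.0446
tool shift units [0.033 0.    3.661]
turn units [-0.0001  0.0008  0.0004] deg [-0.   0.1  0. ]
```

View pics/w21.png

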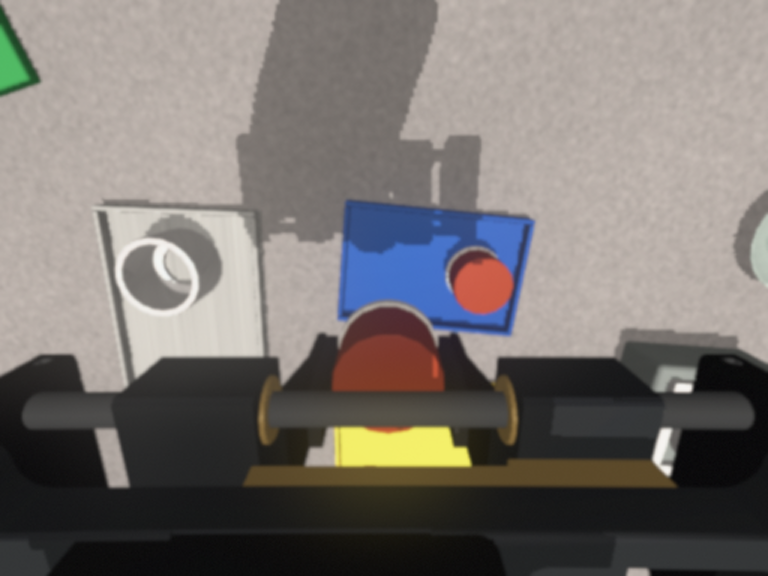

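```bash
python3 - <<'E'
from h import *
c=cam("wrist")
for u,v,z in [(347,201,.016),(532,218,.016),(512,333,.016),(340,319,.016),(482,286,.042)]: print(onz(c,(u+.5)/1.5-.5,(v+.5)/1.5-.5,z)[:2].round(4))
E
```

```text
[ 0.3448 -0.261 ]
[ 0.3579 -0.1176]
[ 0.455 -0.124]
[ 0.4423 -0.2699]
[ 0.4052 -0.1589]
```

```bash
python3 -m inch '[[0.02,0,0.8,0,0,0],[0,0,0.9,0,0,0],[0,0,0.9,0,0,0],[0,0,0.7,0,0,0],[0,0,0.26,0,0,0]]'; python3 -m inch '[[0,0,0.08,0,0,0],[0,0,0.03,0,0,0],[0,0,0,0,0,0]]';python3 go.py .3985 -.229 .0187
```

```text
time: 48.58
ee_pos: [0.3976, -0.2286, 0.0216]
eef_rot: [-0.0, 1.0, 0.0, -0.001]
ft_force: [-0.2, 0.1, -3.4]
width: 0.0445
time: 48.95
ee_pos: [0.3987, -0.2291, 0.0189]
eef_rot: [-0.0, 1.0, -0.0, 0.001]
ft_force: [0.4, -0.7, -4.5]
width: 0.0441
t 48.95 pos [ 0.3987 -0.2291  0.0189] toolz [ 0.001 -0.    -1.   ] tooly yaw 90.0 F [ 0.36 -0.66 -4.47] w 0.0441
tool shift units [0.005 0.002 0.004]
```

```bash
python3 -m inch '[[0,0,0.02,0,0,0],[0,0,0,0,0,0]]'; python3 -m inch '[[0,0,0,0,0,0],[0,0,0,0,0,0],[0,0,0,0,0,0]]' 0.2; python3 -m inch '[[0,0,-0.3,0,0,0],[0,0,-0.8,0,0,0],[0,0,-1,0,0,0],[0,0,-1,0,0,0],[0,0,-1,0,0,0]]'; python3 - <<'E'
from h import *
c=shot("wrist","w22",None,1)
todo([.6385,-.0325,.2],90)
E
```

```text
time: 49.2
ee_pos: [0.3987, -0.2291, 0.0181]
eef_rot: [-0.0, 1.0, 0.0, 0.001]
ft_force: [-1.8, 1.1, 5.2]
width: 0.0442
time: 49.58
ee_pos: [0.3982, -0.2289, 0.0174]
eef_rot: [-0.0, 1.0, 0.0, 0.0]
ft_force: [-0.3, -0.3, -0.4]
width: 0.0518
time: 50.2
ee_pos: [0.3978, -0.2291, 0.1835]
eef_rot: [0.0, 1.0, -0.0, 0.0]
ft_force: [0.7, 0.3, 0.2]
width: 0.0521
t 50.25 pos [ 0.3999 -0.2303  0.1883] toolz [ 0.007 -0.002 -1.   ] tooly yaw 90.0 F [ 2.61 -1.46  5.9 ] w 0.0526
tool shift units [-5.963  4.95  -0.259]
turn units [-0.0008  0.0033 -0.0004] deg [-0.1  0.4 -0. ]
```

View pics/w22.png

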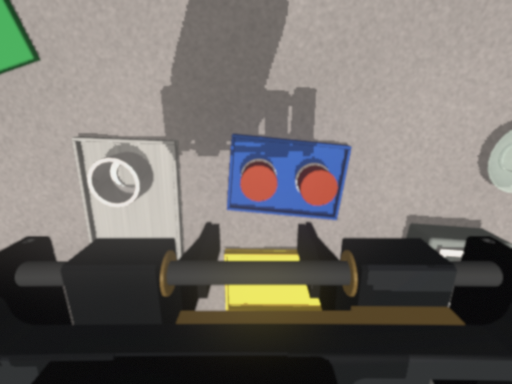

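```bash
python3 -m inch '[[-0.7,0.6,-0.2,0,0,0],[-1,0.8,0,0,0,0],[-1,0.85,0,0,0,0],[-1,0.85,0,0,0,0],[-1,0.85,0,0,0,0]]' 0.06;  python3 -m inch '[[-0.95,0.8,0,0,0,0],[-0.35,0.15,0,0,0,0],[0,0,0.2,0,0,0],[0,0,0,0,0,0]]'; python3 - <<'E'
from h import *
c=shot("wrist","w23",(130,125,390,345),3)
todo([.6385,-.0325,.111],90)
for P in [(.6385,-.0325,.119)]: print(((proj(c,P)-[130,125]+.5)*3-.5).round(1))
E
```

```text
time: 50.88
ee_pos: [0.5872, -0.0698, 0.19]
eef_rot: [-0.0, 1.0, -0.0, 0.0]
ft_force: [-0.0, -0.1, -0.4]
width: 0.0463
time: 51.38
ee_pos: [0.6368, -0.034, 0.1807]
eef_rot: [0.001, 1.0, -0.0, -0.001]
ft_force: [0.2, -0.3, 0.2]
width: 0.0461
t 51.42 pos [ 0.637  -0.034   0.1812] toolz [-0.001 -0.    -1.   ] tooly yaw 89.9 F [-0.63 -0.47  1.63] w 0.0459
tool shift units [-0.038  0.038  1.756]
turn units [-0.0001 -0.0004 -0.0006] deg [-0.  -0.  -0.1]
[393.6 246.6]
```

View pics/w23.png

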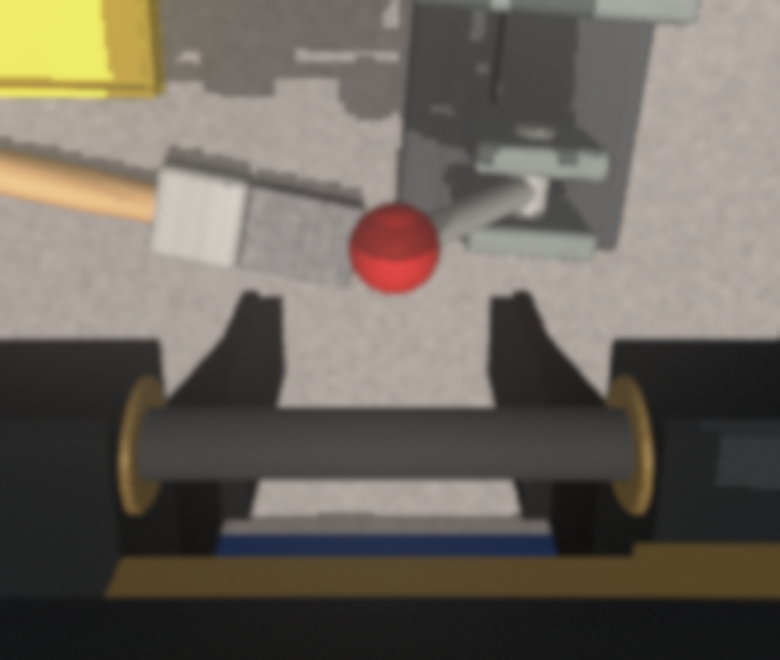

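```bash
python3 -m inch '[[-0.04,0.04,0.8,0,0,0],[0,0,0.7,0,0,0],[0,0,0.25,0,0,0],[0,0,0,0,0,0]]'; python3 -m inch '[[-0.02,0.3,0,0,0,0],[-0.02,0.3,0,0,0,0],[-0.02,0.3,0,0,0,0],[-0.02,0.3,0,0,0,0],[-0.02,0.3,0,0,0,0]]';python3 -m inch '[[-0.02,0.3,0,0,0,0],[-0.02,0.3,0,0,0,0],[-0.02,0.3,0,0,0,0],[-0.02,0.25,0,0,0,0],[-0.02,0.1,0,0,0,0]]';python3 -m inch '[[-0.01,0.1,0,0,0,0],[0,0.1,0,0,0,0],[0,0,0,0,0,0]]'; python3 -m inch '[[0,0.1,0,0,0,0],[0,0.05,0,0,0,0],[0,0,0,0,0,0]]'
```

```text
time: 51.92
ee_pos: [0.6393, -0.0317, 0.1117]
eef_rot: [0.0, 1.0, -0.0, -0.0]
ft_force: [0.1, -0.4, -0.0]
width: 0.0458
time: 52.55
ee_pos: [0.6441, 0.0294, 0.1123]
eef_rot: [-0.0, 1.0, -0.0, 0.001]
ft_force: [0.7, -3.0, 1.8]
width: 0.0459
time: 53.18
ee_pos: [0.647, 0.0796, 0.1108]
eef_rot: [-0.001, 1.0, -0.0, -0.001]
ft_force: [-0.9, -2.7, -2.1]
width: 0.0462
time: 53.55
ee_pos: [0.648, 0.0851, 0.1112]
eef_rot: [0.001, 1.0, -0.001, -0.0]
ft_force: [-0.4, -6.8, -3.3]
width: 0.046
time: 53.92
ee_pos: [0.648, 0.0856, 0.111]
eef_rot: [0.003, 1.0, -0.004, -0.0]
ft_force: [0.0, -19.7, -2.7]
width: 0.0464
```

At the back stop. Now the ring in the nest.

```bash
python3 -m inch '[[0,-0.2,0,0,0,0],[0,-0.16,0,0,0,0],[0,0,-0.8,0,0,0],[0,0,-1,0,0,0],[0,0,-0.6,0,0,0]]';python3 -m inch '[[0.8,-0.3,0,0,0,0],[0.8,-0.3,0,0,0,0],[0.8,-0.3,0,0,0,0],[0.7,-0.3,0,0,0,0],[0,0,0,0,0,0]]' 0.9; python3 - <<'E'
from h import *
c=shot("wrist","w24",None,1.5)
todo([.5234,.0300,.065],90)
for P in [(.5234,.0300,.095)]: print(((proj(c,P)+.5)*1.5-.5).round(1))
E
```

```text
time: 54.55
ee_pos: [0.6487, 0.0796, 0.2101]
eef_rot: [-0.001, 1.0, 0.001, 0.002]
ft_force: [0.4, 0.1, -0.1]
width: 0.0461
time: 55.18
ee_pos: [0.5231, 0.0304, 0.2083]
eef_rot: [-0.0, 1.0, 0.001, 0.001]
ft_force: [0.4, 0.5, 0.6]
width: 0.0809
t 55.23 pos [0.5241 0.0311 0.2083] toolz [ 0.002  0.002 -1.   ] tooly yaw 90.1 F [0.75 0.69 0.27] w 0.0816
tool shift units [ 0.023 -0.034  3.581]
turn units [0.0009 0.0009 0.0005] deg [0.1 0.1 0.1]
[387.9 283.3]
```

View pics/w24.png

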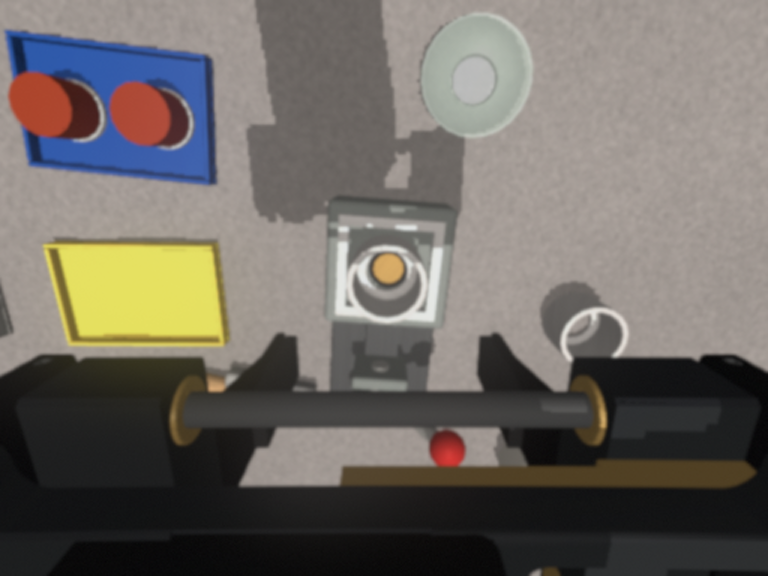

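```bash
python3 -m inch '[[0.02,-0.03,0.9,0,0,0],[0,0,0.9,0,0,0],[0,0,0.9,0,0,0],[0,0,0.6,0,0,0],[0,0,0.25,0,0,0]]'; python3 -m inch '[[0,0,0,0,0,0]]'; python3 -m inch '[[0,0,0,0,0,0],[0,0,0,0,0,0],[0,0,0,0,0,0]]' -1 25;python3 -m inch '[[0,0,-0.6,0,0,0],[0,0,-1,0,0,0],[0,0,-1,0,0,0],[0,0,-0.5,0,0,0],[0,0,0,0,0,0]]'; python3 go.py .4757 -.398 .02 90
```

```text
time: 55.85
ee_pos: [0.5232, 0.0299, 0.0641]
eef_rot: [-0.001, 1.0, -0.0, -0.001]
ft_force: [-0.1, -0.1, -0.1]
width: 0.0823
time: 55.98
ee_pos: [0.5235, 0.0295, 0.0653]
eef_rot: [-0.0, 1.0, -0.0, -0.0]
ft_force: [1.4, -0.6, 0.1]
width: 0.0826
time: 56.35
ee_pos: [0.5235, 0.0292, 0.0659]
eef_rot: [-0.0, 1.0, 0.0, 0.0]
ft_force: [0.1, -0.1, -0.6]
width: 0.0605
time: 56.98
ee_pos: [0.5239, 0.0292, 0.1907]
eef_rot: [-0.0, 1.0, 0.001, 0.001]
ft_force: [-0.1, 1.0, -2.1]
width: 0.0582
t 56.98 pos [0.5239 0.0292 0.1907] toolz [ 0.003  0.001 -1.   ] tooly yaw 90.0 F [-0.12  0.97 -2.07] w 0.0582
tool shift units [  1.222 -10.685   4.252]
turn units [0.0005 0.0013 0.0002] deg [0.1 0.2 0. ]
```

```bash
python3 -m inch '[[0.1,-0.7,0,0,0,0],[0.1,-1,0,0,0,0],[0.1,-1,0,0,0,0],[0.1,-1,0,0,0,0],[0.1,-1,0,0,0,0]]'; python3 -m inch '[[0.13,-1,0,0,0,0],[0.13,-1,0,0,0,0],[0.13,-1,0,0,0,0],[0.13,-1,0,0,0,0],[0.13,-1,0,0,0,0]]'; python3 -m inch '[[0.07,-0.7,0,0,0,0],[0,-0.28,0,0,0,0],[0,0,1,0,0,0],[0,0,0.8,0,0,0],[0,0,0,0,0,0]]';python3 -m inch '[[0,0,0,0,0,0],[0,0,0,0,0,0]]'; python3 - <<'E'
from h import *
c=shot("wrist","w25",None,1.5)
todo([.4757,-.398,.0195],90)
E
```

```text
time: 57.6
ee_pos: [0.5023, -0.1599, 0.1879]
eef_rot: [-0.0, 1.0, 0.0, -0.001]
ft_force: [0.7, 0.2, -0.6]
width: 0.0583
time: 58.22
ee_pos: [0.4766, -0.3597, 0.1877]
eef_rot: [-0.0, 1.0, 0.0, -0.001]
ft_force: [0.2, -0.4, -1.6]
width: 0.0587
time: 58.85
ee_pos: [0.4736, -0.3959, 0.1145]
eef_rot: [-0.001, 1.0, 0.002, -0.002]
ft_force: [-0.0, 0.8, 0.4]
width: 0.0581
time: 59.1
ee_pos: [0.4753, -0.3984, 0.1188]
eef_rot: [-0.0, 1.0, -0.0, 0.001]
ft_force: [-0.2, 0.7, -1.0]
width: 0.0581
t 59.15 pos [ 0.4752 -0.3984  0.1187] toolz [ 0.002 -0.001 -1.   ] tooly yaw 90.0 F [ 0.6  -0.48 -1.06] w 0.0583
tool shift units [-0.008  0.012  2.479]
turn units [-0.0004  0.0009  0.0003] deg [-0.   0.1  0. ]
```

View pics/w25.png

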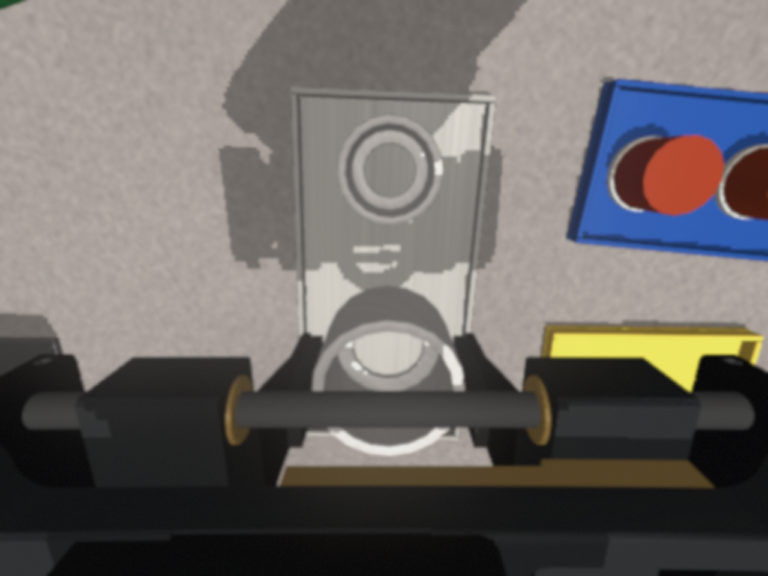

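```bash
python3 -m inch '[[0,0,0.8,0,0,0],[0,0,0.8,0,0,0],[0,0,0.5,0,0,0],[0,0,0.3,0,0,0],[0,0,0.07,0,0,0]]'; python3 -m inch '[[0,0,0.02,0,0,0],[0,0,0.02,0,0,0],[0,0,0,0,0,0]]'; python3 go.py .4757 -.398 .0187
```

```text
time: 59.78
ee_pos: [0.4748, -0.3982, 0.0201]
eef_rot: [-0.0, 1.0, 0.0, 0.0]
ft_force: [-10.3, 10.4, 30.2]
width: 0.0582
time: 60.15
ee_pos: [0.4749, -0.3983, 0.0201]
eef_rot: [-0.0, 1.0, 0.001, 0.001]
ft_force: [-10.7, 10.1, 26.2]
width: 0.0583
t 60.15 pos [ 0.4749 -0.3983  0.0201] toolz [ 0.002  0.001 -1.   ] tooly yaw 90.0 F [-10.7   10.09  26.17] w 0.0583
tool shift units [-0.02   0.007  0.035]
```

```bash
python3 -m inch '[[0,0,0,0,0,0],[0,0,0,0,0,0],[0,0,0,0,0,0]]' 0.7; python3 -m inch '[[0,0,-0.5,0,0,0],[0,0,-1,0,0,0],[0,0,-1,0,0,0],[0,0,-1,0,0,0],[0,0,-1,0,0,0]]'; python3 - <<'E'
from h import *
c=shot("wrist","w26",None,1)
c=shot("top","t26",(90,140,280,290),4)
state()
E
```

```text
time: 60.52
ee_pos: [0.4747, -0.3983, 0.017]
eef_rot: [-0.0, 1.0, -0.0, 0.0]
ft_force: [-0.2, 0.7, 0.7]
width: 0.0727
time: 61.15
ee_pos: [0.4743, -0.3984, 0.1998]
eef_rot: [0.0, 1.0, -0.0, 0.001]
ft_force: [0.9, -0.7, -1.1]
width: 0.0742
t 61.25 pos [ 0.4758 -0.4001  0.203 ] toolz [ 0.007 -0.004 -1.   ] tooly yaw 90.0 F [0.71 0.11 0.12] w 0.0742
```

View pics/w26.png

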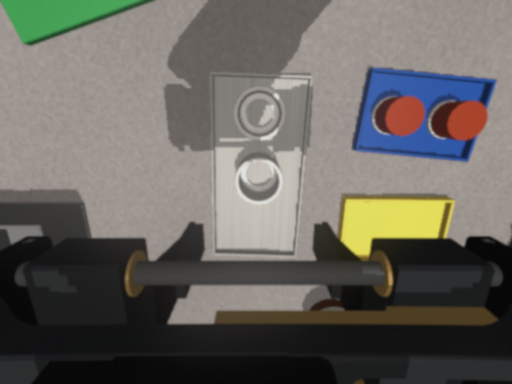

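View pics/t26.png

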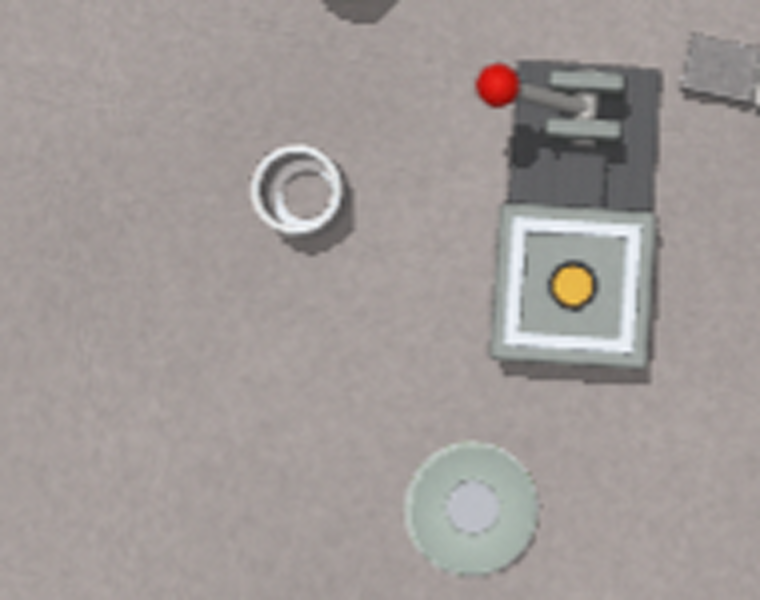

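```bash
python3 - <<'E'
from h import *
c=cam("top"); p=onz(c,297.5/4-.5+90,190.5/4-.5+140,.045); print(p)
todo([p[0],p[1]+.002,.2],90)
E
```

```text
[0.58842472 0.21289885 0.045     ]
t 61.30 pos [ 0.4752 -0.3993  0.2003] toolz [ 0.004 -0.003 -1.   ] tooly yaw 90.0 F [ 0.08  0.49 -0.74] w 0.0742
tool shift units [-2.827 15.355 -0.018]
turn units [-0.0012  0.0021 -0.0001] deg [-0.1  0.2 -0. ]
```

```bash
python3 -m inch '[[-0.1,0.7,0,0,0,0],[-0.18,1,0,0,0,0],[-0.18,1,0,0,0,0],[-0.18,1,0,0,0,0],[-0.18,1,0,0,0,0]]'; python3 -m inch '[[-0.18,1,0,0,0,0],[-0.18,1,0,0,0,0],[-0.18,1,0,0,0,0],[-0.18,1,0,0,0,0],[-0.18,1,0,0,0,0]]';python3 -m inch '[[-0.2,1,0,0,0,0],[-0.2,1,0,0,0,0],[-0.2,1,0,0,0,0],[-0.2,1,0,0,0,0],[-0.2,1,0,0,0,0]]' 1; python3 -m inch '[[-0.1,0.6,0,0,0,0],[0,0,0,0,0,0],[0,0,0,0,0,0]]'; python3 - <<'E'
from h import *
c=shot("wrist","w27",None,1.5)
todo([.588,.2149,.015],90)
for P in [(.588,.2149,.045)]: print(((proj(c,P)+.5)*1.5-.5).round(1))
E
```

```text
time: 61.92
ee_pos: [0.5069, -0.2087, 0.1965]
eef_rot: [-0.0, 1.0, 0.0, -0.0]
ft_force: [-0.0, 0.2, -0.0]
width: 0.0741
time: 62.55
ee_pos: [0.5428, -0.0089, 0.1966]
eef_rot: [-0.0, 1.0, -0.0, -0.0]
ft_force: [-0.2, -0.6, -0.1]
width: 0.0742
time: 63.18
ee_pos: [0.5829, 0.1909, 0.1965]
eef_rot: [-0.0, 1.0, -0.0, -0.0]
ft_force: [-0.2, 1.0, -0.1]
width: 0.087
time: 63.55
ee_pos: [0.5872, 0.2121, 0.1969]
eef_rot: [0.001, 1.0, -0.0, -0.0]
ft_force: [0.0, -0.3, 0.7]
width: 0.087
t 63.60 pos [0.5874 0.212  0.1971] toolz [ 0.    -0.001 -1.   ] tooly yaw 89.9 F [ 0.07 -0.63  0.33] w 0.0866
tool shift units [-0.015  0.076  4.552]
turn units [-0.0003  0.0001 -0.0009] deg [-0.   0.  -0.1]
[392.2 270.6]
```

View pics/w27.png

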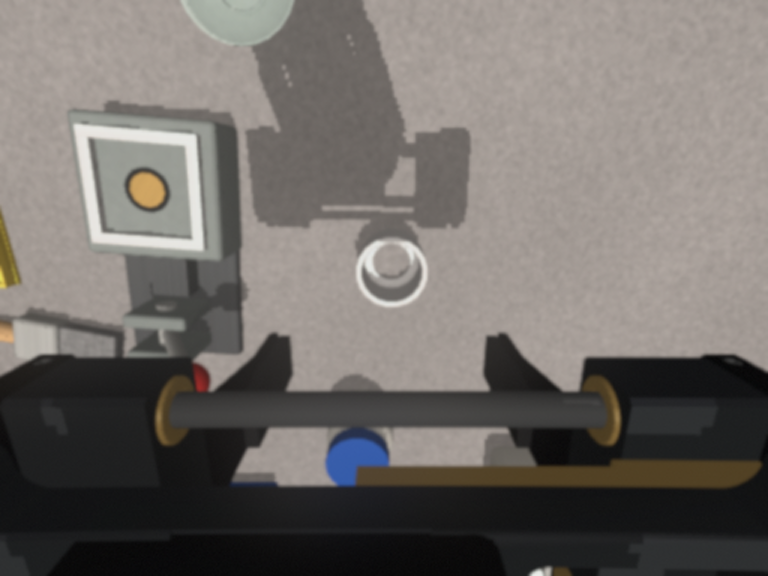

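```bash
python3 -m inch '[[-0.015,0.08,0.9,0,0,0],[0,0,1,0,0,0],[0,0,1,0,0,0],[0,0,0.9,0,0,0],[0,0,0.55,0,0,0]]'; python3 -m inch '[[0,0,0.18,0,0,0],[0,0,0,0,0,0]]'; python3 -m inch '[[0,0,0,0,0,0],[0,0,0,0,0,0],[0,0,0,0,0,0],[0,0,0,0,0,0]]' -1 25; python3 go.py .5558 -.401 .02 90; python3 -m inch '[[0,0,-0.5,0,0,0],[0,0,-1,0,0,0],[0,0,-1,0,0,0],[0,0,-1,0,0,0],[0,0,-1,0,0,0]]'; python3 go.py .5558 -.401 .02 90
```

```text
time: 64.22
ee_pos: [0.5871, 0.2151, 0.0213]
eef_rot: [0.001, 1.0, -0.001, -0.001]
ft_force: [-0.4, -0.6, 0.2]
width: 0.0874
time: 64.47
ee_pos: [0.588, 0.2164, 0.0162]
eef_rot: [0.0, 1.0, -0.0, 0.0]
ft_force: [-0.6, -0.0, 0.2]
width: 0.087
time: 64.97
ee_pos: [0.5879, 0.2171, 0.0161]
eef_rot: [-0.0, 1.0, 0.0, 0.0]
ft_force: [-0.6, -0.1, 3.2]
width: 0.0596
t 64.97 pos [0.5879 0.2171 0.0161] toolz [ 0.  0. -1.] tooly yaw 90.0 F [-0.58 -0.1   3.24] w 0.0596
tool shift units [  0.807 -15.452  -0.1  ]
turn units [0.0001 0.0002 0.0001] deg [0. 0. 0.]
time: 65.6
ee_pos: [0.5876, 0.217, 0.1985]
eef_rot: [-0.0, 1.0, 0.0, 0.0]
ft_force: [1.0, 0.1, -1.2]
width: 0.0596
t 65.60 pos [0.5876 0.217  0.1985] toolz [ 0.001  0.001 -1.   ] tooly yaw 90.0 F [ 0.97  0.11 -1.22] w 0.0596
tool shift units [  0.802 -15.453   4.452]
turn units [0.0003 0.0004 0.0001] deg [0.  0.1 0. ]
```

```bash
python3 -m inch '[[0,-0.7,0,0,0,0],[0.05,-1,0,0,0,0],[0.05,-1,0,0,0,0],[0.05,-1,0,0,0,0],[0.05,-1,0,0,0,0]]'; python3 -m inch '[[0.05,-1,0,0,0,0],[0.05,-1,0,0,0,0],[0.05,-1,0,0,0,0],[0.05,-1,0,0,0,0],[0.05,-1,0,0,0,0]]'; python3 -m inch '[[0.06,-1,0,0,0,0],[0.06,-1,0,0,0,0],[0.06,-1,0,0,0,0],[0.06,-1,0,0,0,0],[0.06,-1,0,0,0,0]]'; python3 -m inch '[[0.05,-0.65,0,0,0,0],[0,-0.1,0,0,0,0],[0,0,1,0,0,0],[0,0,0.8,0,0,0],[0,0,0,0,0,0]]';python3 -m inch '[[0,0,0,0,0,0],[0,0,0,0,0,0]]'; python3 - <<'E'
from h import *
c=shot("wrist","w28",None,1.5)
todo([.5558,-.401,.0205],90)
E
```

```text
time: 66.22
ee_pos: [0.5796, 0.0278, 0.1971]
eef_rot: [-0.0, 1.0, 0.0, 0.001]
ft_force: [0.1, -0.4, -1.3]
width: 0.0596
time: 66.85
ee_pos: [0.5697, -0.1721, 0.1971]
eef_rot: [-0.0, 1.0, 0.0, 0.001]
ft_force: [0.1, 0.7, -1.0]
width: 0.0599
time: 67.47
ee_pos: [0.5578, -0.3719, 0.1971]
eef_rot: [-0.0, 1.0, 0.0, 0.001]
ft_force: [0.5, 0.1, -1.0]
width: 0.0598
time: 68.1
ee_pos: [0.5555, -0.3985, 0.122]
eef_rot: [-0.001, 1.0, 0.002, -0.002]
ft_force: [0.7, 0.3, -0.3]
width: 0.0594
time: 68.35
ee_pos: [0.5568, -0.4012, 0.1258]
eef_rot: [-0.0, 1.0, -0.001, 0.001]
ft_force: [-0.2, -0.1, -1.3]
width: 0.0596
t 68.40 pos [ 0.5566 -0.4012  0.1255] toolz [ 0.002 -0.001 -1.   ] tooly yaw 90.0 F [-0.1   0.41 -0.36] w 0.0595
tool shift units [0.026 0.008 2.624]
turn units [-0.0005  0.001   0.0002] deg [-0.1  0.1  0. ]
```

View pics/w28.png

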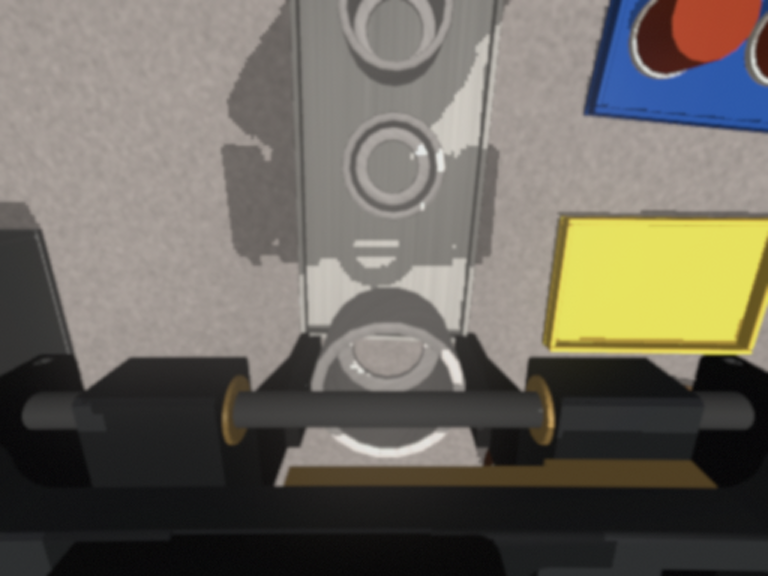

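```bash
python3 - <<'E'
from h import *
c=cam("wrist")
for u,v,z in [(307,332,.016),(466,334,.016),(393,164,.045)]: print(onz(c,(u+.5)/1.5-.5,(v+.5)/1.5-.5,z)[:2].round(4))
E
```

```text
[ 0.5935 -0.4619]
[ 0.5951 -0.344 ]
[ 0.4747 -0.399 ]
```

```bash
python3 -m inch '[[0.1,0,0.8,0,0,0],[0,0,0.8,0,0,0],[0,0,0.6,0,0,0],[0,0,0.3,0,0,0],[0,0,0.07,0,0,0]]'; python3 -m inch '[[0,0,0.04,0,0,0],[0,0,0,0,0,0]]'; python3 go.py .552 -.401 .0205 90
```

```text
time: 69.08
ee_pos: [0.5519, -0.4009, 0.0209]
eef_rot: [-0.0, 1.0, 0.0, -0.0]
ft_force: [0.3, -0.3, -1.5]
width: 0.0598
time: 69.32
ee_pos: [0.5524, -0.4012, 0.0202]
eef_rot: [-0.0, 1.0, -0.0, 0.001]
ft_force: [0.3, 0.0, -0.1]
width: 0.0594
t 69.33 pos [ 0.5524 -0.4012  0.0202] toolz [ 0.001 -0.001 -1.   ] tooly yaw 90.0 F [ 0.32  0.04 -0.07] w 0.0594
tool shift units [ 0.01   0.005 -0.006]
turn units [-0.0003  0.0006  0.0002] deg [-0.   0.1  0. ]
```

```bash
python3 -m inch '[[0,0,0.02,0,0,0],[0,0,0,0,0,0]]'; python3 -m inch '[[0,0,0,0,0,0],[0,0,0,0,0,0],[0,0,0,0,0,0]]' 0.7; python3 -m inch '[[0,0,-0.5,0,0,0],[0,0,-1,0,0,0],[0,0,-1,0,0,0],[0,0,-1,0,0,0],[0,0,-1,0,0,0]]'; python3 -m inch '[[0.5,0.7,0,0,0,0],[0.5,1,0,0,0,0],[0.5,1,0,0,0,0],[0.5,1,0,0,0,0],[0.5,1,0,0,0,0]]'; python3 -m inch '[[0.5,1,0,0,0,0],[0,1,0,0,0,0],[0,1,0,0,0,0],[0,0.6,0,0,0,0],[0,0,0,0,0,0]]';python3 - <<'E'
from h import *
c=shot("scene","s29",None,1.5)
c=shot("top","t29",None,1.5)
state()
E
```

```text
time: 69.58
ee_pos: [0.5524, -0.4012, 0.0201]
eef_rot: [-0.0, 1.0, -0.0, 0.001]
ft_force: [-2.5, 3.0, 7.2]
width: 0.0593
time: 69.95
ee_pos: [0.5519, -0.4009, 0.0185]
eef_rot: [-0.0, 1.0, 0.0, 0.0]
ft_force: [0.3, -0.2, -0.3]
width: 0.0729
time: 70.58
ee_pos: [0.5518, -0.4011, 0.2015]
eef_rot: [0.0, 1.0, -0.0, 0.001]
ft_force: [1.3, -0.6, 0.4]
width: 0.0739
time: 71.2
ee_pos: [0.4512, -0.2121, 0.1997]
eef_rot: [0.0, 1.0, 0.0, 0.001]
ft_force: [0.3, 0.5, -0.1]
width: 0.0738
time: 71.82
ee_pos: [0.432, -0.0678, 0.1997]
eef_rot: [-0.001, 1.0, 0.0, 0.001]
ft_force: [-0.2, -0.7, 0.2]
width: 0.0739
t 71.92 pos [ 0.4319 -0.0698  0.1993] toolz [ 0.001  0.    -1.   ] tooly yaw 90.0 F [ 0.71 -0.8   0.25] w 0.0737
```

View pics/t29.png

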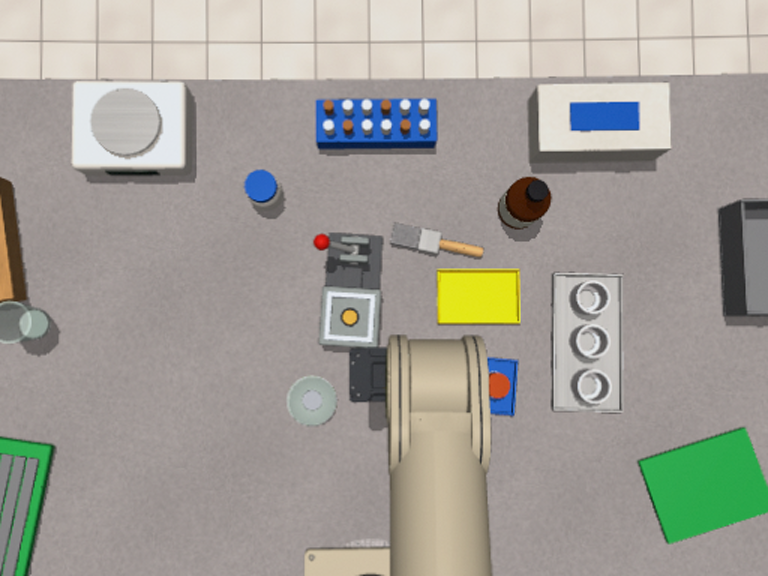

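View pics/s29.png

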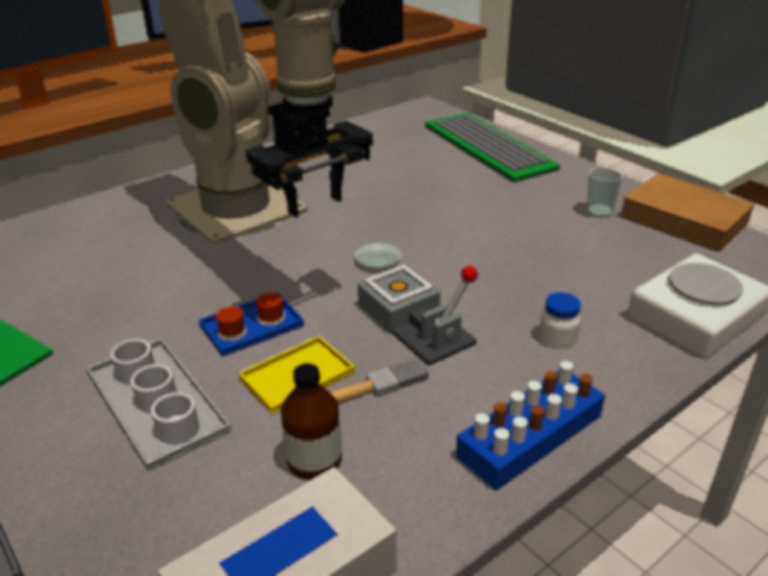

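```bash
python3 - <<'E'
from h import *
from bench import close_job
state(); print(close_job())
E
```

```text
t 71.92 pos [ 0.4319 -0.0698  0.1993] toolz [ 0.001  0.    -1.   ] tooly yaw 90.0 F [ 0.71 -0.8   0.25] w 0.0737
the job is handed in; nothing more can be done
None
```

The job is done and handed in at about 72 s of the 210 s allowed; no verdict was reported.

- **Casts:** Only two casts were there, and one ring was empty from the start. I demoulded both in the ejector, with the lever pushed to its stop each way at about 20 N and brought back before the next mould. When lifted, they pulled about 4 to 5 N and 4 to 4.5 N, so both hold steel. Both stand upright in the blue tray, and the yellow tray is empty because there was no plain resin cast.
- **Rings:** All three stand upright in a row in the steel tray. The empty ring had been knocked a few centimetres aside during the run; I located it again before picking it up.
- **Last checks:** The final top and scene pictures show everything standing as described. The lever knob is back at its starting pixel, and the bottle, dish and jar look unmoved by eye. The gripper was open and clear of everything.
- **Disagreements:**
  - The wrist and top cameras differed by about 2 to 3 mm in y, so I took the wrist values when near the objects.
  - Setting down the second ring pressed on the tray floor with about 30 N, because I was holding it slightly higher than I had assumed. Nothing shifted.

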